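Spread the glued pot cores on the hot plate and start the cure

ROBOT

A 6-joint arm with a two-finger parallel gripper is mounted at the origin on the work surface. World frame = base frame: x ahead of the robot, y to its left, z up, the work surface at z = 0. Lengths are in m, angles in rad, forces in N, time in s.
With the tool pointing down it reaches from about 0.4 to 0.825 m from the base axis. Payload 7 kg.
Tool frame: the origin (TCP) lies at the very end of the fingers, on their centre line; the grasp point (between the pads) lies 19 mm behind it (grip_depth is the distance from the TCP to the grasp point, in m); z points along the fingers, y is the direction in which the jaws open and shut (so a half turn about z gives the same grasp; the last joint's range is limited). The gripper opens to 88 mm and grips with 3 to 60 N. Pads are 19 mm wide; open, the fingers measure 130 mm over their backs; the gripper's body (78 mm by 193 mm) begins 47 mm behind the grasp point.
Start: joints at [1.568, 0.359, 0.012, 0, -1.224, -0.288], TCP at [0.194, 0.647, 0.227] pointing down, gripper open.
Joint ranges: [-3.07, 3.07], [-1.43, 2.12], [-1.02, 1.25], [-3.03, 1.67], [-3.05, -0], [-3.03, 3.03]. Speed limits (rad/s): [2.39, 2.39, 3.01, 3.14, 3.14, 3.14].

INTERFACE

Orientations are given as [roll, pitch, yaw] about the fixed x, y, z axes, in that order (R = Rz(yaw) Ry(pitch) Rx(roll)).
In Python, from station import get_state, grab_frame, get_calibration, job_done, grip_depth gives the robot as it stands. The module is installed in compiled form; this text tells all that it offers.
- The arm moves only by the shell command python3 -m crank 'ROWS' [FORCE]. ROWS is JSON, a list of rows, each an object with "turn": the turn, a rotation vector about the tool's x, y, z each as a share of 2 pi rad, from -1 to 1, a list of three; "slide": the shift along the tool's x, y, z each as a share of 0.5 m, from -1 to 1, a list of three; "fingers": the opening, from -1 (shut) to 1 (fully open). A call has 1 to 5 rows; each row is the pose to reach, as a shift and turn from the pose commanded when the call began, along the tool's axes at that moment, turning the shorter way round; what a row does not reach only later rows make up. A row lasts 1/12 s, in which the tool goes at most 41.7 mm and 7.16 degrees, less where a joint would pass 70% of its speed; a pose out of reach is approached as far as the arm can. A call with a number of a shift or a turn outside -1 to 1 is refused whole. A call with a gripper value outside its range is refused whole. The fingers move at their own pace and stop on an object; FORCE is the grip in N (left out, the last holds). Time passes only in rows, so rows that repeat a pose let the fingers close. It gives the time, the measured TCP pose, the force and the opening at its end, in the units of the state.
- get_state(): the state, without advancing time (a new reading comes with each control period).
- grab_frame(name): name is "scene" or "top" or "wrist"; returns the picture (420x560x3 uint8, red, green, blue); there is no depth.
- get_calibration(name): a dict with "K" (3x3 intrinsics, pixels), "pose" (4x4, takes a point from camera to world coordinates). Camera axes: x right, y up, looking along -z (the intrinsics and any distortion apply to the point x, -y, -z); pixel columns grow to the right and rows downward; lengths in m; the calibration is good to about 2 mm. The wrist camera is an equidistant fisheye: a pixel r from the principal point sees the ray r / f radians off the axis. A picture is of the moment at which its call begins: read the wrist's pose just before it. get_calibration takes no time and is no camera call; for the wrist camera it gives the pose at the moment of the call.
- job_done(): hands the job in, once; it reports no verdict.
The state is a dict: "t": time; "q": joint angles; "qd": joint speeds; "joint_efforts": joint torques, N m; "eef_pos": TCP position; "ee_rot": TCP orientation; "force": force on the tool from outside, world axes, zero at the start; "moment": the same for the moment, N m; "width": finger opening in m.
Only numpy, scipy, OpenCV 4.12 (cv2) and the standard library are available. Lean on these libraries where they do the work, as an engineer would, in place of code of your own. Each camera call takes 0.05 s, during which the arm holds its last target.

TASK

Bring the dark ferrite pot core or cores still on the white glue mat to the hot plate too, and spread them and the heap of cores there over its curing tray for their adhesive cure: one even layer on the tray floor, none on top of another, at least 20 mm clear between neighbours, and none of the tray's four quarters left empty. Then set the clear cover over the tray so that it stands level all round on the black heater block, and only then press the green start plunger fully down and let it come back. Leave the other things on the bench where they are.

Things in the scene. Friction and masses are not known exactly. Their poses are not given: they have to be found in the camera images.
- tray (a point): Centre of the floor of the foil-lined curing tray on the hot plate; z up, x away from the hot plate's front console, y to the left seen from the console. 170 mm (x) by 230 mm (y) inside, 178 x 238 mm outside, its lip 8 mm above its floor, its floor 118 mm above the bench. Fixed on the hot plate.
- hotplate: Hot plate, fixed; origin on the bench under the tray's centre, same axes. Black heater block under the tray, 222 (x) by 276 mm (y): its top, 6 mm below the tray's floor, is the ledge on which the cover stands. White housing below, 280 mm wide in y; front console at x -112 to -170 mm, its top 62 mm above the bench.
- start (a joint): Sprung green start plunger on the front console: 0 is up, 0.012 m fully down; a spring brings it back, about 9 N hold it fully down. It does not latch.
- start_top (a point): Centre of the top of the plunger's green head, 32 mm across, 90 mm above the bench when up; this point moves with it. Pressed straight down. It stands at x -142, y -75 mm from the tray's centre, in the tray's axes.
- cover: Clear rectangular heat cover, thin metal edge, open below: 204 mm (x) by 264 mm (y), walls 4 mm, top 46 mm above its lower edge, 0.3 to 0.54 kg. Origin at the centre of its lower edge, z up; it stands on the bench. Inside 196 x 256 mm: it goes round the outside of the tray, long sides together, either way round, and then stands on the heater block.
- mat: White glue mat fixed on the bench, 150 (x) by 64 mm (y), 3 mm thick, on which one or two cores stand; origin at the centre of its underside.
- cover_handle (a point): Middle of the cover's black bar handle, 79 mm above the cover's origin: the bar lies along the cover's y, 104 mm long, 16 mm wide, 14 mm high, with 26 mm free under it between its two posts (at y +-42 mm).
- core1: Wound ferrite pot core: dark grey squat cylinder, 30 mm across, 19 mm high, 45 g; origin at its centre, z along its axis. All cores are alike; 7 to 9 of them are there: 5 to 7 heaped in the tray, up to two of these on top of others, and one or two on the glue mat.
- core2: Wound ferrite pot core: dark grey squat cylinder, 30 mm across, 19 mm high, 45 g; origin at its centre, z along its axis. Starts in the heap on the tray floor.
- core3: Wound ferrite pot core: dark grey squat cylinder, 30 mm across, 19 mm high, 45 g; origin at its centre, z along its axis. Starts in the heap on the tray floor.
- core4: Wound ferrite pot core: dark grey squat cylinder, 30 mm across, 19 mm high, 45 g; origin at its centre, z along its axis. Starts in the heap on the tray floor.
- core5: Wound ferrite pot core: dark grey squat cylinder, 30 mm across, 19 mm high, 45 g; origin at its centre, z along its axis. Starts in the heap on the tray floor.
- core6: Wound ferrite pot core: dark grey squat cylinder, 30 mm across, 19 mm high, 45 g; origin at its centre, z along its axis. Starts on top of the heap; may be absent.
- core7: Wound ferrite pot core: dark grey squat cylinder, 30 mm across, 19 mm high, 45 g; origin at its centre, z along its axis. Starts on top of the heap; may be absent.
- core8: Wound ferrite pot core: dark grey squat cylinder, 30 mm across, 19 mm high, 45 g; origin at its centre, z along its axis. Starts on the glue mat.
- core9: Wound ferrite pot core: dark grey squat cylinder, 30 mm across, 19 mm high, 45 g; origin at its centre, z along its axis. Starts on the glue mat. May be absent.
- spool: Bystander, to be left alone: small spool of copper wire with white flanges, 44 mm across, 52 mm tall. Origin at the centre of its underside.
- cup: Bystander, to be left alone: small clear plastic cup, 40 mm across, 35 mm tall. Origin at the centre of its underside.
- tweezers: Bystander, to be left alone: steel tweezers lying flat, 125 mm long along their x, 9 mm wide, 8 mm high. Origin at the centre of its underside.
Mind the look-alikes: they are no part of the job. What is shaped like the core8 but orange or pink is not meant.

How it is judged:
On the way, in this order (a step that is already met when the one before it is completed fails the run):
1. the cores are spread in one even layer on the tray (z of each of core1, core2, core3, core4, core5, core6, core7, core8, core9 in the frame of tray below 0.018 m and x of core1 in the frame of tray between -0.08 and 0.08 m and y of core1 in the frame of tray between -0.11 and 0.11 m and x of core2 in the frame of tray between -0.08 and 0.08 m and y of core2 in the frame of tray between -0.11 and 0.11 m and x of core3 in the frame of tray between -0.08 and 0.08 m and y of core3 in the frame of tray between -0.11 and 0.11 m and x of core4 in the frame of tray between -0.08 and 0.08 m and y of core4 in the frame of tray between -0.11 and 0.11 m and x of core5 in the frame of tray between -0.08 and 0.08 m and y of core5 in the frame of tray between -0.11 and 0.11 m and x of core6 in the frame of tray between -0.08 and 0.08 m and y of core6 in the frame of tray between -0.11 and 0.11 m and x of core7 in the frame of tray between -0.08 and 0.08 m and y of core7 in the frame of tray between -0.11 and 0.11 m and x of core8 in the frame of tray between -0.08 and 0.08 m and y of core8 in the frame of tray between -0.11 and 0.11 m and x of core9 in the frame of tray between -0.08 and 0.08 m and y of core9 in the frame of tray between -0.11 and 0.11 m and horizontal distance between core1 and core2 above 0.046 m and horizontal distance between each of core1, core2 and core3 above 0.046 m and horizontal distance between each of core1, core2, core3 and core4 above 0.046 m and horizontal distance between each of core1, core2, core3, core4 and core5 above 0.046 m and horizontal distance between each of core1, core2, core3, core4, core5 and core6 above 0.046 m and horizontal distance between each of core1, core2, core3, core4, core5, core6 and core7 above 0.046 m and horizontal distance between each of core1, core2, core3, core4, core5, core6, core7 and core8 above 0.046 m and horizontal distance between each of core1, core2, core3, core4, core5, core6, core7, core8 and core9 above 0.046 m and ((x of core1 in the frame of tray above 0 m and y of core1 in the frame of tray above 0 m) or (x of core2 in the frame of tray above 0 m and y of core2 in the frame of tray above 0 m) or (x of core3 in the frame of tray above 0 m and y of core3 in the frame of tray above 0 m) or (x of core4 in the frame of tray above 0 m and y of core4 in the frame of tray above 0 m) or (x of core5 in the frame of tray above 0 m and y of core5 in the frame of tray above 0 m) or (x of core6 in the frame of tray above 0 m and y of core6 in the frame of tray above 0 m) or (x of core7 in the frame of tray above 0 m and y of core7 in the frame of tray above 0 m) or (x of core8 in the frame of tray above 0 m and y of core8 in the frame of tray above 0 m) or (x of core9 in the frame of tray above 0 m and y of core9 in the frame of tray above 0 m)) and ((x of core1 in the frame of tray above 0 m and y of core1 in the frame of tray below 0 m) or (x of core2 in the frame of tray above 0 m and y of core2 in the frame of tray below 0 m) or (x of core3 in the frame of tray above 0 m and y of core3 in the frame of tray below 0 m) or (x of core4 in the frame of tray above 0 m and y of core4 in the frame of tray below 0 m) or (x of core5 in the frame of tray above 0 m and y of core5 in the frame of tray below 0 m) or (x of core6 in the frame of tray above 0 m and y of core6 in the frame of tray below 0 m) or (x of core7 in the frame of tray above 0 m and y of core7 in the frame of tray below 0 m) or (x of core8 in the frame of tray above 0 m and y of core8 in the frame of tray below 0 m) or (x of core9 in the frame of tray above 0 m and y of core9 in the frame of tray below 0 m)) and ((x of core1 in the frame of tray below 0 m and y of core1 in the frame of tray above 0 m) or (x of core2 in the frame of tray below 0 m and y of core2 in the frame of tray above 0 m) or (x of core3 in the frame of tray below 0 m and y of core3 in the frame of tray above 0 m) or (x of core4 in the frame of tray below 0 m and y of core4 in the frame of tray above 0 m) or (x of core5 in the frame of tray below 0 m and y of core5 in the frame of tray above 0 m) or (x of core6 in the frame of tray below 0 m and y of core6 in the frame of tray above 0 m) or (x of core7 in the frame of tray below 0 m and y of core7 in the frame of tray above 0 m) or (x of core8 in the frame of tray below 0 m and y of core8 in the frame of tray above 0 m) or (x of core9 in the frame of tray below 0 m and y of core9 in the frame of tray above 0 m)) and ((x of core1 in the frame of tray below 0 m and y of core1 in the frame of tray below 0 m) or (x of core2 in the frame of tray below 0 m and y of core2 in the frame of tray below 0 m) or (x of core3 in the frame of tray below 0 m and y of core3 in the frame of tray below 0 m) or (x of core4 in the frame of tray below 0 m and y of core4 in the frame of tray below 0 m) or (x of core5 in the frame of tray below 0 m and y of core5 in the frame of tray below 0 m) or (x of core6 in the frame of tray below 0 m and y of core6 in the frame of tray below 0 m) or (x of core7 in the frame of tray below 0 m and y of core7 in the frame of tray below 0 m) or (x of core8 in the frame of tray below 0 m and y of core8 in the frame of tray below 0 m) or (x of core9 in the frame of tray below 0 m and y of core9 in the frame of tray below 0 m))), for 0.2 s.
2. the cover stands level over the tray (horizontal distance between cover and tray below 0.014 m and z of cover in the frame of tray below -0.003 m and angle between cover's own z axis and vertical below 0.04 rad and contact force between the fingers and cover below 0.5 N), for 0.3 s.
3. with the cover on, the start plunger is pressed fully down (horizontal distance between cover and tray below 0.014 m and z of cover in the frame of tray below -0.003 m and angle between cover's own z axis and vertical below 0.04 rad and value of joint start above 0.0105 m), for 0.05 s.
At the end, for the whole second after the job is handed in: Every core on the tray floor (within 80 mm in x, 110 mm in y of its centre, own centre under 18 mm above the floor), centres 46 mm or more apart, one or more in each quarter; cover within 14 mm of the tray, its edge 3 mm or more below the floor, tilt under 0.04 rad; all at rest, plunger up (all of step 1 and horizontal distance between cover and tray below 0.014 m and z of cover in the frame of tray below -0.003 m and angle between cover's own z axis and vertical below 0.04 rad and linear speed of each of core1, core2, core3, core4, core5, core6, core7, core8, core9, cover below 0.02 m/s and value of joint start below 0.003 m); the robot touches nothing.
It fails at once if the start plunger is pressed while the cover is not on the tray (value of joint start above 0.006 m and not (horizontal distance between cover and tray below 0.014 m and z of cover in the frame of tray below -0.003 m and angle between cover's own z axis and vertical below 0.04 rad)).
It fails at once if a bystander is moved over 30 mm or tipped over (distance of any of spool, cup, tweezers from where it was at the start of the episode above 0.03 m or angle between any of spool, cup, tweezers's own z axis and vertical above 0.5 rad).
Of core6, core7, core9 only 1 to 3 are there at a start; the rules pass over those that are not, and their reading is None.
At some moment in a run one of core1, core2, core3, core4, core5, core6, core7 may be knocked a few centimetres aside while the robot is not near it.
It also fails if it takes over 210 s, if anything falls off the work surface, if the arm or the gripper's body presses on something with over 40 N, if the wrist force passes 120 N, or if a joint passes its speed limit or range.

## Working session

There is one attempt and no reset: what is moved stays moved. The work goes in short steps, Python scripts to look and compute and a shell command to move; the robot and the scene stay as the last step left them, time stands still between calls to the robot, and variables do not carry over. Pictures are saved under pics/ and viewed, and the job is handed in when it is done.

```bash
ls; mkdir -p pics; python3 - <<'E'
from station import *
import cv2,numpy as np
np.set_printoptions(precision=4,suppress=True)
s=get_state()
print(s,grip_depth)
for n in("scene","top","wrist"):
    c=get_calibration(n);print(n,c)
    f=grab_frame(n);cv2.imwrite(f"pics/{n}0.png",f[:,:,::-1])
E
```

```text
pics
{'t': 0.0, 'q': array([ 1.5681,  0.3594,  0.0111, -0.0004, -1.2241, -0.2881]), 'qd': array([-0.0005,  0.0002,  0.0013, -0.0005, -0.0001,  0.0011]), 'joint_efforts': array([  0.0018, -58.2715,  29.3042,   6.9969,   0.0069,  -0.0002]), 'eef_pos': array([0.1934, 0.6462, 0.2256]), 'ee_rot': array([ 3.1399, -0.0001, -0.291 ]), 'force': array([ 0.7669, -0.1485,  0.5964]), 'moment': array([ 0.026 , -0.0238, -0.0293]), 'width': 0.0875377115336267} 0.0188
scene {'K': array([[386.1243,   0.    , 282.6647],
       [  0.    , 386.1243, 209.2869],
       [  0.    ,   0.    ,   1.    ]]), 'pose': array([[ 0.8136, -0.3847,  0.4361,  0.9347],
       [ 0.5815,  0.5377, -0.6105, -0.5231],
       [ 0.0004,  0.7503,  0.6611,  0.6442],
       [ 0.    ,  0.    ,  0.    ,  1.    ]])}
top {'K': array([[431.2932,   0.    , 284.0616],
       [  0.    , 431.2932, 206.6923],
       [  0.    ,   0.    ,   1.    ]]), 'pose': array([[-0.0261,  0.9937, -0.1094,  0.4662],
       [-0.9996, -0.0252,  0.0097, -0.0311],
       [ 0.0069,  0.1096,  0.994 ,  1.1866],
       [ 0.    ,  0.    ,  0.    ,  1.    ]])}
wrist {'K': array([[325.1923,   0.    , 282.1165],
       [  0.    , 325.1923, 209.9677],
       [  0.    ,   0.    ,   1.    ]]), 'pose': array([[-0.2866,  0.9207,  0.265 ,  0.2649],
       [-0.958 , -0.276 , -0.0773,  0.6264],
       [ 0.002 , -0.276 ,  0.9611,  0.3847],
       [ 0.    ,  0.    ,  0.    ,  1.    ]])}
```

View pics/scene0.png

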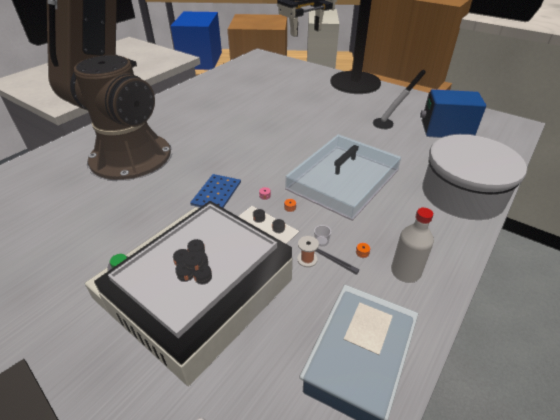

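View pics/top0.png

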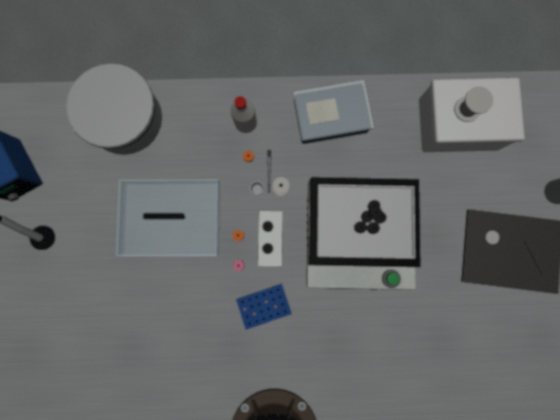

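View pics/wrist0.png

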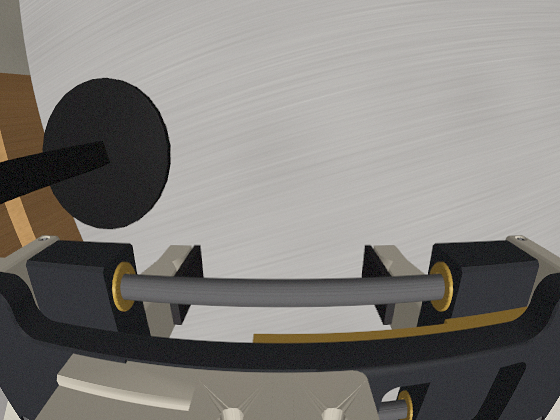

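```bash
cat > h.py <<'E'
import cv2,numpy as np
from station import *
np.set_printoptions(precision=4,suppress=True)
def ray(n,uv,cal=None):
    c=cal or get_calibration(n);K=c["K"];P=c["pose"]
    a=(uv[0]-K[0,2])/K[0,0];b=(uv[1]-K[1,2])/K[1,1]
    if n=="wrist":
        r=np.hypot(a,b);s=np.sin(r)/r if r>1e-9 else 1.
        d=np.array([a*s,-b*s,-np.cos(r)])
    else: d=np.array([a,-b,-1.])
    return P[:3,3],P[:3,:3]@d
def pt(n,uv,z,cal=None):
    o,d=ray(n,uv,cal);return o+d*(z-o[2])/d[2]
def proj(n,p,cal=None):
    c=cal or get_calibration(n);K=c["K"];P=c["pose"]
    q=P[:3,:3].T@(np.asarray(p)-P[:3,3]);v=np.array([q[0],-q[1],-q[2]])
    if n=="wrist":
        r=np.hypot(v[0],v[1]);t=np.arctan2(r,v[2]);v=np.array([v[0]/r*t,v[1]/r*t,1])
    else: v=v/v[2]
    return np.array([K[0,0]*v[0]+K[0,2],K[1,1]*v[1]+K[1,2]])
def crop(n,f,x0,y0,x1,y1,k,name):
    cv2.imwrite("pics/"+name,cv2.resize(f[y0:y1,x0:x1,::-1],None,fx=k,fy=k,interpolation=cv2.INTER_CUBIC))
E
python3 - <<'E'
from h import *
f=grab_frame("top");crop("top",f,230,165,430,300,4,"t1.png")
g=grab_frame("scene");crop("scene",g,80,170,330,320,3,"s1.png")
E
```

```text
(no output)
```

View pics/t1.png

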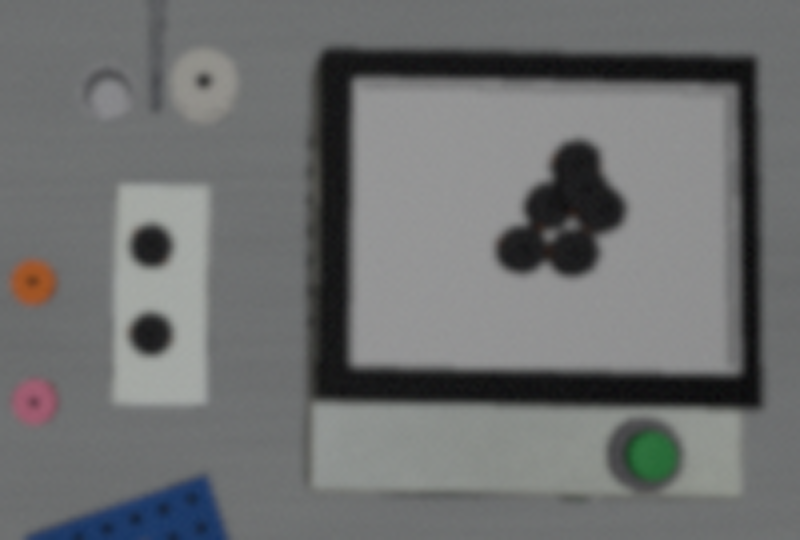

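View pics/s1.png

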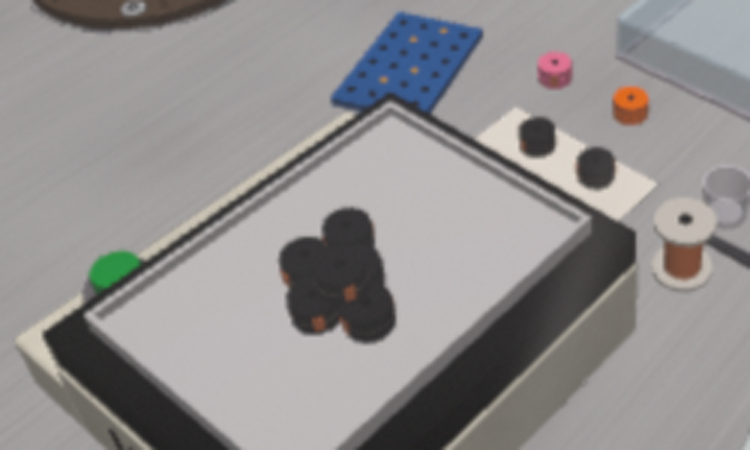

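```bash
python3 - <<'E'
from h import *
f=grab_frame("top")
c=get_calibration("top")
T=lambda u,v,z:pt("top",(230+u/4,165+v/4),z,c)
print("block",[T(*p,.112)[:2] for p in[(320,50),(755,58),(760,405),(317,398)]])
print("tray in",[T(*p,.126)[:2] for p in[(350,77),(738,84),(740,378),(348,370)]])
print("btn",T(653,455,.09))
for p in[(577,163),(548,206),(603,208),(521,249),(573,251)]:print("fl",T(*p,.137))
print("topcore",T(583,185,.156))
for p in[(151,246),(151,333)]:print("mat",T(*p,.022))
# cover handle
g=cv2.cvtColor(f,cv2.COLOR_RGB2GRAY)
m=(g[195:240,125:210]<50).astype(np.uint8)
cs,_=cv2.findContours(m,0,2);k=max(cs,key=cv2.contourArea);r=cv2.minAreaRect(k);print("handle",r,cv2.boundingRect(k))
cx,cy=r[0][0]+125,r[0][1]+195
print("handle", pt("top",(cx,cy),.086,c), pt("top",(cx-20,cy),.086,c),pt("top",(cx+20,cy),.086,c))
# floor via green top of button mask
hsv=cv2.cvtColor(f,cv2.COLOR_RGB2HSV)
mg=cv2.inRange(hsv,(40,100,50),(85,255,255));M=cv2.moments(mg[265:295,370:410]);print("green",pt("top",(370+M['m10']/M['m00'],265+M['m01']/M['m00']),.09,c))
crop("top",f,100,150,310,330,3.7,"t2.png")
E
```

```text
block [array([ 0.657 , -0.1091]), array([ 0.645 , -0.3841]), array([ 0.4277, -0.3741]), array([ 0.4392, -0.1001])]
tray in [array([ 0.637 , -0.1262]), array([ 0.6265, -0.3679]), array([ 0.4449, -0.3583]), array([ 0.456 , -0.1187])]
btn [ 0.3976 -0.3118  0.09  ]
fl [ 0.5784 -0.2626  0.137 ]
fl [ 0.5524 -0.2436  0.137 ]
fl [ 0.5503 -0.2772  0.137 ]
fl [ 0.5266 -0.2258  0.137 ]
fl [ 0.5245 -0.2575  0.137 ]
topcore [ 0.563  -0.2614  0.156 ]
mat [0.5416 0.0029 0.022 ]
mat [0.4831 0.0042 0.022 ]
handle ((38.5, 21.0), (4.0, 39.0), 90.0) (19, 19, 40, 5)
handle [0.5712 0.2668 0.086 ] [0.5725 0.3178 0.086 ] [0.5699 0.2158 0.086 ]
green [ 0.3983 -0.3097  0.09  ]
```

View pics/t2.png

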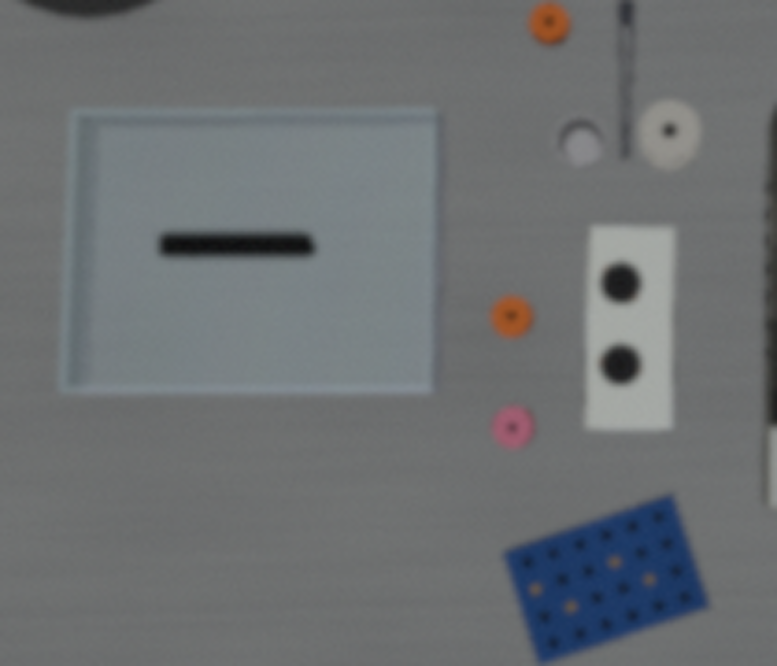

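```bash
cat > plan.py <<'E'
import sys
from h import *
from scipy.spatial.transform import Rotation as Ro
def plan(x,y,z,yawdeg):
    s=get_state();R=Ro.from_euler('xyz',s["ee_rot"])
    Rt=Ro.from_euler('xyz',[np.pi,0,np.radians(yawdeg)])
    d=R.inv().apply(np.array([x,y,z])-s["eef_pos"])
    t=(R.inv()*Rt).as_rotvec()
    print("t %.2f pos"%s["t"],s["eef_pos"],"yaw %.1f"%np.degrees(s["ee_rot"][2]),"w %.4f"%s["width"],"F",s["force"],"q",s["q"])
    print("slide",(d/.5).round(4)," turn",(t/2/np.pi).round(4), "rows %.1f / %.1f"%(np.linalg.norm(d)/.0417,np.degrees(np.linalg.norm(t))/7.16))
if __name__=="__main__": plan(*map(float,sys.argv[1:5]))
E
python3 plan.py .483 .15 .22 60
```

```text
t 0.30 pos [0.1935 0.6465 0.2262] yaw -16.7 w 0.0873 F [ 0.6186  0.2714 -0.1065] q [ 1.5681  0.3589  0.0116 -0.0001 -1.2241 -0.2881]
slide [0.8394 0.7852 0.013 ]  turn [ 0.0001  0.0001 -0.213 ] rows 13.8 / 10.7
```

```bash
python3 plan.py .483 .15 .22 -60; python3 -m crank '[{"turn":[0,0,0],"slide":[0.84,0.785,0.012],"fingers":0.05},{"turn":[0,0,0],"slide":[0.84,0.785,0.012],"fingers":0.05},{"turn":[0,0,0],"slide":[0.84,0.785,0.012],"fingers":0.05},{"turn":[0,0,0],"slide":[0.84,0.785,0.012],"fingers":0.05},{"turn":[0,0,0],"slide":[0.84,0.785,0.012],"fingers":0.05}]' 15; python3 plan.py .483 .1 .2 -60
```

```text
t 0.30 pos [0.1935 0.6465 0.2262] yaw -16.7 w 0.0873 F [ 0.6186  0.2714 -0.1065] q [ 1.5681  0.3589  0.0116 -0.0001 -1.2241 -0.2881]
slide [0.8394 0.7852 0.013 ]  turn [ 0.0001 -0.      0.1204] rows 13.8 / 6.1
t: 0.72
eef_pos: [0.2991, 0.4649, 0.2244]
ee_rot: [-3.142, -0.0, -0.29]
force: [0.2, 0.9, -0.7]
width: 0.0598
t 0.72 pos [0.2991 0.4649 0.2244] yaw -16.6 w 0.0598 F [ 0.168   0.9107 -0.7097] q [ 1.3535  0.1598 -0.2633  0.     -1.1476 -0.0729]
slide [0.5613 0.594  0.0487]  turn [-0.     -0.      0.1205] rows 9.8 / 6.1
```

```bash
python3 -m crank '[{"turn":[0,0,0.12],"slide":[0.56,0.594,0.048],"fingers":0.05},{"turn":[0,0,0.12],"slide":[0.56,0.594,0.048],"fingers":0.05},{"turn":[0,0,0.12],"slide":[0.56,0.594,0.048],"fingers":0.05},{"turn":[0,0,0.12],"slide":[0.56,0.594,0.048],"fingers":0.05},{"turn":[0,0,0.12],"slide":[0.56,0.594,0.048],"fingers":0.05}]'; python3 plan.py .483 .004 .14 -60
```

```text
t: 1.13
eef_pos: [0.3923, 0.279, 0.2124]
ee_rot: [-3.141, 0.0, -0.922]
force: [1.3, 0.9, 0.1]
width: 0.0459
t 1.13 pos [0.3923 0.279  0.2124] yaw -52.8 w 0.0459 F [1.3457 0.8607 0.0812] q [ 1.0281  0.0457 -0.4228  0.     -1.1015 -0.3788]
slide [0.5478 0.188  0.1445]  turn [-0.0001  0.0001  0.02  ] rows 7.2 / 1.0
```

```bash
python3 -m crank '[{"turn":[0,0,0.02],"slide":[0.548,0.188,0.144],"fingers":0.05},{"turn":[0,0,0.02],"slide":[0.548,0.188,0.144],"fingers":0.05},{"turn":[0,0,0.02],"slide":[0.548,0.188,0.144],"fingers":0.05},{"turn":[0,0,0.02],"slide":[0.548,0.188,0.144],"fingers":0.05},{"turn":[0,0,0.02],"slide":[0.548,0.188,0.144],"fingers":0.05}]'; python3 plan.py .483 .004 .14 -60
python3 - <<'E'
from h import *
c=get_calibration("wrist");f=grab_frame("wrist");cv2.imwrite("pics/w1.png",f[:,:,::-1])
print(proj("wrist",[.483,.004,.022],c),proj("wrist",[.5416,.003,.022],c))
E
```

```text
t: 1.55
eef_pos: [0.4566, 0.0874, 0.162]
ee_rot: [-3.14, 0.0, -1.041]
force: [0.9, 1.0, -0.1]
width: 0.046
t 1.55 pos [0.4566 0.0874 0.162 ] yaw -59.6 w 0.0460 F [ 0.9134  1.0348 -0.1282] q [ 0.6145  0.0641 -0.5291  0.0001 -0.9762 -0.0847]
slide [0.1706 0.0388 0.0439]  turn [-0.0002  0.      0.001 ] rows 2.2 / 0.1
[304.3223 106.3335] [249.015   73.7686]
```

View pics/w1.png

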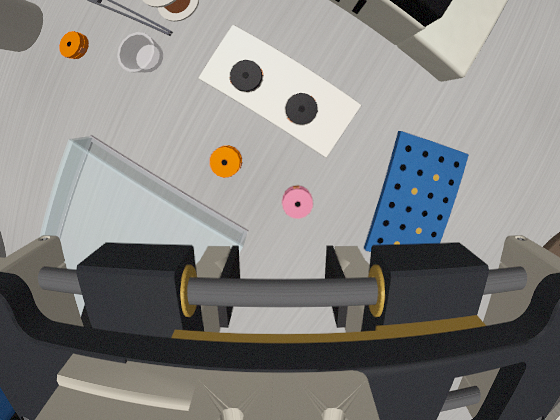

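```bash
python3 - <<'E'
from h import *
c=get_calibration("wrist");f=cv2.imread("pics/w1.png");crop("w",f[:,:,::-1],190,20,370,160,4,"w1c.png")
for uv in[(301,106),(246,75)]:print(pt("wrist",uv,.022,c))
E
python3 plan.py .483 .004 .06 -60
```

```text
[ 0.4846 -0.0006  0.022 ]
[ 0.5418 -0.0008  0.022 ]
t 1.60 pos [0.4562 0.0818 0.1597] yaw -59.8 w 0.0459 F [ 1.7111 -5.0757 -2.4058] q [ 0.6041  0.0671 -0.5318  0.0001 -0.9753 -0.0778]
slide [0.1614 0.0312 0.1995]  turn [ 0.0005 -0.0001  0.0004] rows 3.1 / 0.0
```

View pics/w1c.png

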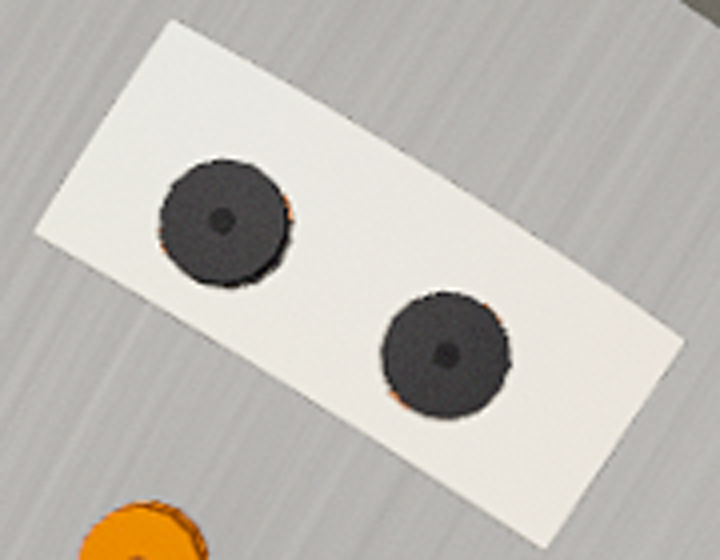

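```bash
python3 -m crank '[{"turn":[0,0,0],"slide":[0.162,0.03,0.2],"fingers":0.05},{"turn":[0,0,0],"slide":[0.162,0.03,0.2],"fingers":0.05},{"turn":[0,0,0],"slide":[0.162,0.03,0.2],"fingers":0.05},{"turn":[0,0,0],"slide":[0.162,0.03,0.2],"fingers":0.05},{"turn":[0,0,0],"slide":[0.162,0.03,0.2],"fingers":0.05}]'; python3 - <<'E'
from h import *
f=grab_frame("wrist");c=get_calibration("wrist");cv2.imwrite("pics/w2.png",f[:,:,::-1])
print(proj("wrist",[.483,.004,.022],c))
crop("",f,200,130,400,280,4,"w2c.png")
E
python3 plan.py .484 .004 .006 -60
```

```text
t: 2.02
eef_pos: [0.483, 0.0098, 0.0598]
ee_rot: [3.137, 0.001, -1.044]
force: [1.3, -0.3, 1.0]
width: 0.0462
[289.9381 226.279 ]
t 2.07 pos [0.484  0.0111 0.0614] yaw -59.8 w 0.0459 F [-0.4548 -0.2354  0.5021] q [ 0.4303  0.2282 -0.6125  0.0003 -0.7322  0.0972]
slide [0.0121 0.007  0.1108]  turn [0.0003 0.     0.0007] rows 1.3 / 0.0
```

View pics/w2.png

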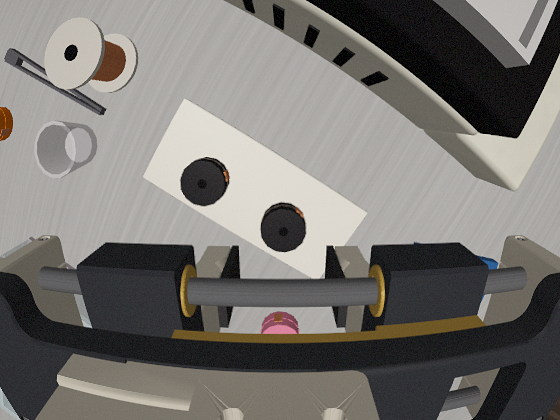

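```bash
cat > look.py <<'E'
import sys
from h import *
# wrist dark-core detector: python3 look.py ztop name
z=float(sys.argv[1]);name=sys.argv[2]
s=get_state();c=get_calibration("wrist");f=grab_frame("wrist")
print("moving",np.abs(s["qd"]).max().round(4),"pos",s["eef_pos"])
cv2.imwrite("pics/"+name,f[:,:,::-1])
hsv=cv2.cvtColor(f,cv2.COLOR_RGB2HSV)
m=((f.max(2)<95)).astype(np.uint8);m[235:]=0
m=cv2.morphologyEx(m,cv2.MORPH_OPEN,np.ones((5,5)))
cs,_=cv2.findContours(m,0,2)
for k in cs:
    a=cv2.contourArea(k)
    if 300<a<9000:
        (u,v),r=cv2.minEnclosingCircle(k)
        print("px",(round(u),round(v)),"r",round(r,1),"fill",round(a/np.pi/r/r,2),"xyz",pt("wrist",(u,v),z,c))
E
python3 look.py .022 w3.png;python3 - <<'E'
from h import *
c=get_calibration("wrist");print(pt("wrist",(283,227),.022,c),c["pose"])
E
python3 plan.py .484 .004 .006 -60
```

```text
moving 0.0404 pos [0.484  0.0111 0.0614]
px (285, 224) r 23.4 fill 0.67 xyz [0.4862 0.0044 0.022 ]
px (207, 179) r 24.7 fill 0.86 xyz [0.5437 0.0033 0.022 ]
[0.4873 0.0079 0.022 ] [[-0.8632  0.4852  0.1394  0.5225]
 [-0.5049 -0.8299 -0.2374 -0.051 ]
 [ 0.0005 -0.2753  0.9613  0.2214]
 [ 0.      0.      0.      1.    ]]
t 2.12 pos [0.4848 0.012  0.0624] yaw -59.7 w 0.0464 F [-0.1774  0.8647  0.0913] q [ 0.4316  0.2264 -0.6117  0.0004 -0.7323  0.0971]
slide [0.0129 0.0095 0.1128]  turn [-0.0001 -0.0001  0.0009] rows 1.4 / 0.0
```

```bash
python3 plan.py .486 .006 .006 -60; python3 -m crank '[{"turn":[0,0,0],"slide":[0.01,0.006,0.06],"fingers":0.05},{"turn":[0,0,0],"slide":[0.01,0.006,0.08],"fingers":0.05},{"turn":[0,0,0],"slide":[0.01,0.006,0.1],"fingers":0.05},{"turn":[0,0,0],"slide":[0.01,0.006,0.112],"fingers":0.05},{"turn":[0,0,0],"slide":[0.01,0.006,0.112],"fingers":0.05}]';python3 plan.py .486 .006 .006 -60
```

```text
t 2.12 pos [0.4848 0.012  0.0624] yaw -59.7 w 0.0464 F [-0.1774  0.8647  0.0913] q [ 0.4316  0.2264 -0.6117  0.0004 -0.7323  0.0971]
slide [0.0115 0.004  0.1128]  turn [-0.0001 -0.0001  0.0009] rows 1.4 / 0.0
t: 2.53
eef_pos: [0.4845, 0.0069, 0.0062]
ee_rot: [-3.141, -0.0, -1.04]
force: [-0.4, 0.4, 0.4]
width: 0.0458
t 2.53 pos [0.4845 0.0069 0.0062] yaw -59.6 w 0.0458 F [-0.3742  0.4218  0.3809] q [ 0.4213  0.3177 -0.6662  0.     -0.5861  0.1095]
slide [ 0.0032 -0.0016  0.0004]  turn [-0.0001 -0.      0.0012] rows 0.0 / 0.1
```

Close on it.

```bash
python3 -m crank '[{"turn":[0,0,0],"slide":[0,0,0],"fingers":-0.6},{"turn":[0,0,0],"slide":[0,0,0],"fingers":-0.6},{"turn":[0,0,0],"slide":[0,0,0],"fingers":-0.6},{"turn":[0,0,0],"slide":[0,0,0],"fingers":-0.6},{"turn":[0,0,0],"slide":[0,0,0],"fingers":-0.6}]' 15;python3 -m crank '[{"turn":[0,0,0],"slide":[0,0,-0.08],"fingers":-0.6},{"turn":[0,0,0],"slide":[0,0,-0.16],"fingers":-0.6},{"turn":[0,0,0],"slide":[0,0,-0.24],"fingers":-0.6},{"turn":[0,0,0],"slide":[0,0,-0.32],"fingers":-0.6},{"turn":[0,0,0],"slide":[0,0,-0.36],"fingers":-0.6}]' 15
python3 - <<'E'
from h import *
f=grab_frame("wrist");cv2.imwrite("pics/w4.png",f[:,:,::-1])
t=np.array([.542,-.242]);a=-.042;R=np.array([[np.cos(a),-np.sin(a)],[np.sin(a),np.cos(a)]])
for x in(.055,0,-.055):
  for y in(.078,0,-.078):print((x,y),t+R@[x,y])
E
python3 plan.py .59 -.164 .19 -2
```

```text
t: 2.95
eef_pos: [0.4849, 0.0063, 0.0068]
ee_rot: [-3.14, -0.0, -1.041]
force: [-1.0, 2.3, 7.1]
width: 0.0295
t: 3.37
eef_pos: [0.4859, 0.0061, 0.1913]
ee_rot: [-3.135, -0.002, -1.041]
force: [2.1, -0.2, -0.5]
width: 0.0294
(0.055, 0.078) [ 0.6002 -0.1664]
(0.055, 0) [ 0.597  -0.2443]
(0.055, -0.078) [ 0.5937 -0.3222]
(0, 0.078) [ 0.5453 -0.1641]
(0, 0) [ 0.542 -0.242]
(0, -0.078) [ 0.5387 -0.3199]
(-0.055, 0.078) [ 0.4903 -0.1618]
(-0.055, 0) [ 0.487  -0.2397]
(-0.055, -0.078) [ 0.4838 -0.3176]
t 3.42 pos [0.4873 0.0064 0.1936] yaw -59.6 w 0.0293 F [2.2329 0.8095 3.81  ] q [ 0.4193  0.0664 -0.4474  0.0022 -1.0467  0.1098]
slide [ 0.3979 -0.0047  0.0084]  turn [-0.0012 -0.0012 -0.1601] rows 4.8 / 8.0
```

View pics/w4.png

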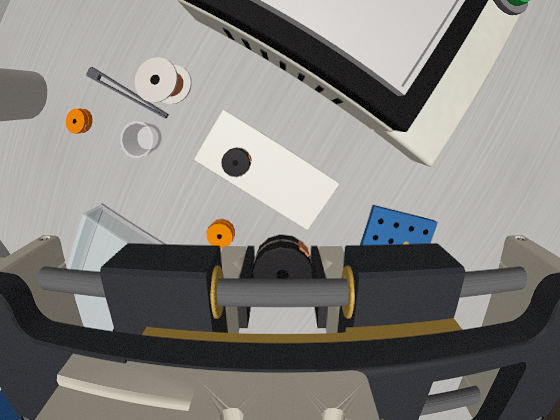

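```bash
python3 plan.py .600 -.166 .16 -2.4;  python3 -m crank '[{"turn":[0,0,-0.159],"slide":[0.406,0.005,0.0],"fingers":-0.6},{"turn":[0,0,-0.159],"slide":[0.406,0.005,0.0],"fingers":-0.6},{"turn":[0,0,-0.159],"slide":[0.406,0.005,0.0],"fingers":-0.6},{"turn":[0,0,-0.159],"slide":[0.406,0.005,0.0],"fingers":-0.6},{"turn":[0,0,-0.159],"slide":[0.406,0.005,0.0],"fingers":-0.6}]';python3 plan.py .600 -.166 .16 -2.4
```

```text
t 3.42 pos [0.4873 0.0064 0.1936] yaw -59.6 w 0.0293 F [2.2329 0.8095 3.81  ] q [ 0.4193  0.0664 -0.4474  0.0022 -1.0467  0.1098]
slide [ 0.4112 -0.0193  0.0686]  turn [-0.0012 -0.0012 -0.1589] rows 5.0 / 8.0
t: 3.83
eef_pos: [0.5769, -0.1573, 0.1861]
ee_rot: [-3.141, -0.0, -0.476]
force: [0.6, 0.8, 0.2]
width: 0.0294
t 3.83 pos [ 0.5769 -0.1573  0.1861] yaw -27.2 w 0.0294 F [0.5909 0.7511 0.1699] q [ 0.0602  0.2622 -0.2217 -0.0002 -1.0866  1.0352]
slide [ 0.0489 -0.0057  0.0522]  turn [-0.    -0.    -0.069] rows 0.9 / 3.5
```

```bash
python3 -m crank '[{"turn":[0,0,-0.069],"slide":[0.049,-0.006,0.05],"fingers":-0.6},{"turn":[0,0,-0.069],"slide":[0.049,-0.006,0.05],"fingers":-0.6},{"turn":[0,0,-0.069],"slide":[0.049,-0.006,0.05],"fingers":-0.6},{"turn":[0,0,-0.069],"slide":[0.049,-0.006,0.05],"fingers":-0.6},{"turn":[0,0,-0.069],"slide":[0.049,-0.006,0.05],"fingers":-0.6}]';python3 plan.py .600 -.166 .123 -2.4
```

```text
t: 4.25
eef_pos: [0.5992, -0.1648, 0.1603]
ee_rot: [-3.142, 0.001, -0.046]
force: [-0.0, 0.5, -0.3]
width: 0.0293
t 4.25 pos [ 0.5992 -0.1648  0.1603] yaw -2.6 w 0.0293 F [-0.019   0.5122 -0.3115] q [ 0.0452  0.321  -0.2013 -0.0001 -1.0497  1.4796]
slide [0.0017 0.0022 0.0746]  turn [-0.      0.0002 -0.0007] rows 0.9 / 0.0
```

```bash
python3 -m crank '[{"turn":[0,0,0],"slide":[0.002,0.002,0.05],"fingers":-0.6},{"turn":[0,0,0],"slide":[0.002,0.002,0.068],"fingers":-0.6},{"turn":[0,0,0],"slide":[0.002,0.002,0.074],"fingers":-0.6},{"turn":[0,0,0],"slide":[0.002,0.002,0.074],"fingers":-0.6},{"turn":[0,0,0],"slide":[0.002,0.002,0.074],"fingers":-0.6}]';python3 -m crank '[{"turn":[0,0,0],"slide":[0,0,0],"fingers":-0.1},{"turn":[0,0,0],"slide":[0,0,0],"fingers":-0.1},{"turn":[0,0,0],"slide":[0,0,0],"fingers":-0.1},{"turn":[0,0,0],"slide":[0,0,-0.06],"fingers":-0.1},{"turn":[0,0,0],"slide":[0,0,-0.14],"fingers":-0.1}]'
```

```text
t: 4.67
eef_pos: [0.6007, -0.1656, 0.1245]
ee_rot: [3.141, -0.0, -0.048]
force: [0.5, 0.8, 0.1]
width: 0.0299
t: 5.08
eef_pos: [0.5982, -0.1653, 0.1915]
ee_rot: [-3.141, 0.007, -0.049]
force: [0.5, -0.4, -0.5]
width: 0.0394
```

```bash
python3 - <<'E'
from h import *
c=get_calibration("wrist");f=grab_frame("wrist");cv2.imwrite("pics/w5.png",f[:,:,::-1])
f=grab_frame("top");crop("",f,230,165,430,300,4,"t3.png")
E
python3 plan.py .544 .004 .2 -60
```

```text
t 5.18 pos [ 0.6042 -0.1663  0.2013] yaw -2.7 w 0.0397 F [ 0.8375 -0.2853  0.6885] q [ 0.044   0.2901 -0.1474  0.0027 -1.1225  1.4786]
slide [-0.1364 -0.3346  0.0006]  turn [-0.0007 -0.0017  0.1592] rows 4.3 / 8.0
```

View pics/w5.png

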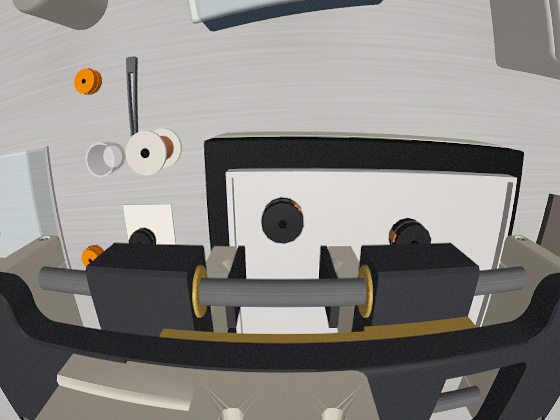

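View pics/t3.png

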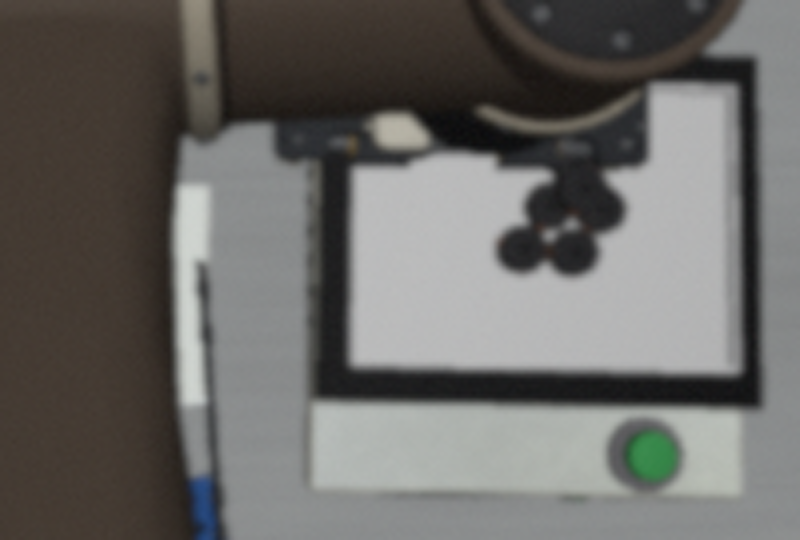

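```bash
python3 - <<'E'
from h import *
print("cup",pt("top",(257.5,188),.0175),pt("top",(257.5,188),.035),"spool",pt("top",(280.8,186),.052),"tw end",pt("top",(268.5,192),.008),"orange",pt("top",(238.5,235.5),.019),"pink",pt("top",(238.5,265.5),.019))
E
python3 plan.py .543 .005 .2 -100
```

```text
cup [0.6482 0.0288 0.0175] [0.6455 0.0279 0.035 ] spool [ 0.6466 -0.035   0.052 ] tw end [ 0.6377 -0.0008  0.008 ] orange [0.5195 0.0825 0.019 ] pink [0.4392 0.0837 0.019 ]
t 5.18 pos [ 0.6042 -0.1663  0.2013] yaw -2.7 w 0.0397 F [ 0.8375 -0.2853  0.6885] q [ 0.044   0.2901 -0.1474  0.0027 -1.1225  1.4786]
slide [-0.1385 -0.3365  0.0006]  turn [-0.0013 -0.0015  0.2703] rows 4.4 / 13.6
```

```bash
python3 -m crank '[{"turn":[0,0,0.159],"slide":[-0.138,-0.337,0],"fingers":0.05},{"turn":[0,0,0.159],"slide":[-0.138,-0.337,0],"fingers":0.05},{"turn":[0,0,0.159],"slide":[-0.138,-0.337,0],"fingers":0.05},{"turn":[0,0,0.159],"slide":[-0.138,-0.337,0],"fingers":0.05},{"turn":[0,0,0.159],"slide":[-0.138,-0.337,0],"fingers":0.05}]';python3 plan.py .543 .005 .12 -60
```

```text
t: 5.6
eef_pos: [0.539, 0.008, 0.1946]
ee_rot: [-3.14, -0.001, -0.637]
force: [0.1, 0.2, 0.2]
width: 0.0456
t 5.60 pos [0.539  0.008  0.1946] yaw -36.5 w 0.0456 F [0.1275 0.2142 0.1758] q [ 0.3786  0.1588 -0.336  -0.0001 -1.0744  0.555 ]
slide [0.01   0.0003 0.1493]  turn [-0.0003 -0.0001  0.0653] rows 1.8 / 3.3
```

```bash
python3 -m crank '[{"turn":[0,0,0.065],"slide":[0.01,0,0.149],"fingers":0.05},{"turn":[0,0,0.065],"slide":[0.01,0,0.149],"fingers":0.05},{"turn":[0,0,0.065],"slide":[0.01,0,0.149],"fingers":0.05},{"turn":[0,0,0.065],"slide":[0.01,0,0.149],"fingers":0.05},{"turn":[0,0,0.065],"slide":[0.01,0,0.149],"fingers":0.05}]';python3 plan.py .543 .005 .006 -60; python3 look.py .022 w6.png
```

```text
t: 6.02
eef_pos: [0.5438, 0.0032, 0.1193]
ee_rot: [3.141, -0.0, -1.042]
force: [-0.3, 0.5, 0.3]
width: 0.0457
t 6.02 pos [0.5438 0.0032 0.1193] yaw -59.7 w 0.0457 F [-0.2983  0.479   0.2933] q [ 0.3666  0.2413 -0.4227  0.0003 -0.907   0.1624]
slide [-0.0039 -0.0005  0.2265]  turn [ 0.     -0.      0.0009] rows 2.7 / 0.0
moving 0.0889 pos [0.5438 0.0032 0.1193]
px (281, 210) r 18.8 fill 0.88 xyz [0.5452 0.0037 0.022 ]
```

View pics/w6.png

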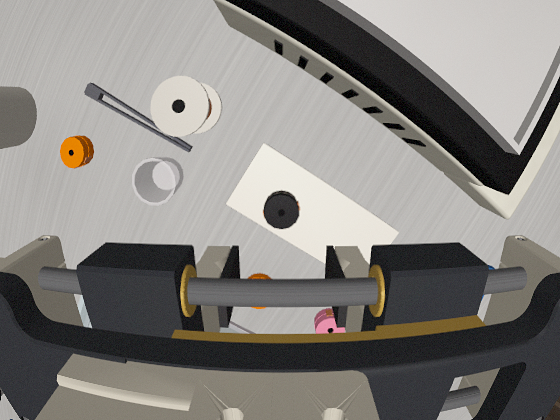

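```bash
python3 plan.py .544 .004 .006 -60; python3 -m crank '[{"turn":[0,0,0],"slide":[0,0.002,0.08],"fingers":0.05},{"turn":[0,0,0],"slide":[0,0.002,0.16],"fingers":0.05},{"turn":[0,0,0],"slide":[0,0.002,0.21],"fingers":0.05},{"turn":[0,0,0],"slide":[0,0.002,0.226],"fingers":0.05},{"turn":[0,0,0],"slide":[0,0.002,0.226],"fingers":0.05}]';python3 -m crank '[{"turn":[0,0,0],"slide":[0,0,0],"fingers":-0.6},{"turn":[0,0,0],"slide":[0,0,0],"fingers":-0.6},{"turn":[0,0,0],"slide":[0,0,0],"fingers":-0.6},{"turn":[0,0,0],"slide":[0,0,0],"fingers":-0.6},{"turn":[0,0,0],"slide":[0,0,0],"fingers":-0.6}]' 15;python3 -m crank '[{"turn":[0,0,0],"slide":[0,0,-0.08],"fingers":-0.6},{"turn":[0,0,0],"slide":[0,0,-0.16],"fingers":-0.6},{"turn":[0,0,0],"slide":[0,0,-0.24],"fingers":-0.6},{"turn":[0,0,0],"slide":[0,0,-0.32],"fingers":-0.6},{"turn":[0,0,0],"slide":[0,0,-0.36],"fingers":-0.6}]'; python3 plan.py .5453 -.164 .18 -2.4
```

```text
t 6.07 pos [0.5441 0.0033 0.1197] yaw -59.5 w 0.0461 F [ 0.7618 -0.1054  0.3113] q [ 0.3664  0.2407 -0.4222  0.0002 -0.9072  0.1651]
slide [-0.0014 -0.0005  0.2274]  turn [-0.0001 -0.      0.0013] rows 2.7 / 0.1
t: 6.48
eef_pos: [0.542, 0.0022, 0.0054]
ee_rot: [3.139, 0.0, -1.039]
force: [-0.5, 0.5, -0.3]
width: 0.0456
t: 6.9
eef_pos: [0.544, 0.0029, 0.0079]
ee_rot: [-3.139, -0.001, -1.04]
force: [-1.6, 1.1, 6.9]
width: 0.0295
t: 7.32
eef_pos: [0.5446, 0.0028, 0.1923]
ee_rot: [-3.135, -0.002, -1.04]
force: [0.2, -0.4, -0.5]
width: 0.0293
t 7.32 pos [0.5446 0.0028 0.1923] yaw -59.6 w 0.0293 F [ 0.2324 -0.3688 -0.5352] q [ 0.3659  0.1666 -0.3326  0.0013 -1.0646  0.1646]
slide [0.2883 0.1679 0.0242]  turn [-0.0008 -0.0009 -0.1588] rows 4.0 / 8.0
```

```bash
python3 -m crank '[{"turn":[0,0,-0.158],"slide":[0.288,0.168,0],"fingers":-0.6},{"turn":[0,0,-0.158],"slide":[0.288,0.168,0],"fingers":-0.6},{"turn":[0,0,-0.158],"slide":[0.288,0.168,0],"fingers":-0.6},{"turn":[0,0,-0.158],"slide":[0.288,0.168,0],"fingers":-0.6},{"turn":[0,0,-0.158],"slide":[0.288,0.168,0],"fingers":-0.6}]';python3 plan.py .5453 -.164 .16 -2.4
```

```text
t: 7.73
eef_pos: [0.5427, -0.1672, 0.1869]
ee_rot: [3.142, -0.001, -0.461]
force: [-0.3, 0.6, -0.1]
width: 0.0296
t 7.73 pos [ 0.5427 -0.1672  0.1869] yaw -26.4 w 0.0296 F [-0.2918  0.5978 -0.0529] q [ 0.0458  0.213  -0.286   0.0003 -1.0713  1.0634]
slide [ 0.0018 -0.0081  0.0539]  turn [ 0.     -0.0001 -0.0668] rows 0.7 / 3.4
```

```bash
python3 -m crank '[{"turn":[0,0,-0.067],"slide":[0,-0.004,0.053],"fingers":-0.6},{"turn":[0,0,-0.067],"slide":[0,-0.004,0.053],"fingers":-0.6},{"turn":[0,0,-0.067],"slide":[0,-0.004,0.053],"fingers":-0.6},{"turn":[0,0,-0.067],"slide":[0,-0.004,0.053],"fingers":-0.6},{"turn":[0,0,-0.067],"slide":[0,-0.004,0.053],"fingers":-0.6}]';python3 plan.py .5453 -.164 .1235 -2.4
```

```text
t: 8.15
eef_pos: [0.5439, -0.1624, 0.1601]
ee_rot: [-3.141, -0.0, -0.043]
force: [-0.8, -0.1, -0.4]
width: 0.0294
t 8.15 pos [ 0.5439 -0.1624  0.1601] yaw -2.4 w 0.0294 F [-0.8223 -0.0666 -0.4205] q [ 0.0544  0.2365 -0.3214 -0.0001 -1.0127  1.4739]
slide [0.0029 0.003  0.0732]  turn [-0.     -0.     -0.0001] rows 0.9 / 0.0
```

```bash
python3 -m crank '[{"turn":[0,0,0],"slide":[0.003,0.003,0.05],"fingers":-0.6},{"turn":[0,0,0],"slide":[0.003,0.003,0.066],"fingers":-0.6},{"turn":[0,0,0],"slide":[0.003,0.003,0.073],"fingers":-0.6},{"turn":[0,0,0],"slide":[0.003,0.003,0.073],"fingers":-0.6},{"turn":[0,0,0],"slide":[0.003,0.003,0.073],"fingers":-0.6}]';python3 -m crank '[{"turn":[0,0,0],"slide":[0,0,0],"fingers":-0.1},{"turn":[0,0,0],"slide":[0,0,0],"fingers":-0.1},{"turn":[0,0,0],"slide":[0,0,0],"fingers":-0.1},{"turn":[0,0,0],"slide":[0,0,-0.06],"fingers":-0.1},{"turn":[0,0,0],"slide":[0,0,-0.14],"fingers":-0.1}]';  python3 plan.py .49 -.258 .24 -2.4
```

```text
t: 8.57
eef_pos: [0.5455, -0.1638, 0.1237]
ee_rot: [3.141, 0.0, -0.045]
force: [0.1, -0.1, -0.8]
width: 0.0296
t: 8.98
eef_pos: [0.5431, -0.1636, 0.191]
ee_rot: [-3.141, 0.007, -0.045]
force: [1.3, 0.1, -0.0]
width: 0.0393
t 8.98 pos [ 0.5431 -0.1636  0.191 ] yaw -2.6 w 0.0393 F [ 1.2982  0.0758 -0.0397] q [ 0.0516  0.2135 -0.2749 -0.001  -1.0898  1.4745]
slide [-0.0984  0.1933 -0.0973]  turn [-0.      0.0012 -0.0005] rows 2.9 / 0.1
```

```bash
python3 -m crank '[{"turn":[0,0,0],"slide":[-0.1,0.19,-0.1],"fingers":0.05},{"turn":[0,0,0],"slide":[-0.1,0.19,-0.1],"fingers":0.05},{"turn":[0,0,0],"slide":[-0.1,0.19,-0.1],"fingers":0.05},{"turn":[0,0,0],"slide":[-0.1,0.19,-0.1],"fingers":0.05},{"turn":[0,0,0],"slide":[-0.1,0.19,-0.1],"fingers":0.05}]'; python3 look.py .137 w7.png
```

```text
t: 9.4
eef_pos: [0.491, -0.2579, 0.2448]
ee_rot: [3.141, -0.003, -0.047]
force: [0.5, -0.6, -0.3]
width: 0.0459
moving 0.0341 pos [ 0.491  -0.2579  0.2448]
px (280, 167) r 17.7 fill 0.93 xyz [ 0.5265 -0.2568  0.137 ]
px (244, 165) r 18.2 fill 0.88 xyz [ 0.5295 -0.2265  0.137 ]
px (172, 152) r 18.4 fill 0.84 xyz [ 0.5454 -0.1649  0.137 ]
px (282, 124) r 39.3 fill 0.62 xyz [ 0.5619 -0.2602  0.137 ]
px (169, 88) r 18.5 fill 0.87 xyz [ 0.5998 -0.1668  0.137 ]
px (267, 129) r 170.9 fill 0.09 xyz [ 0.5582 -0.2475  0.137 ]
```

View pics/w7.png

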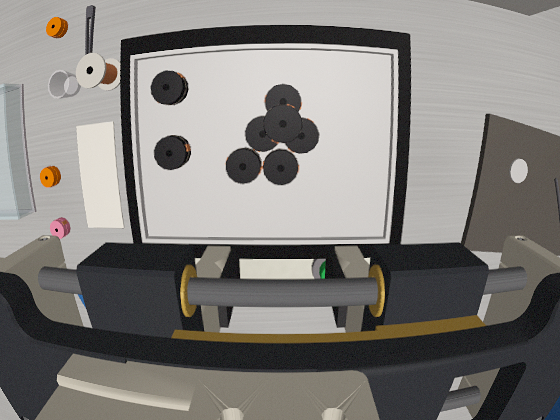

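```bash
python3 - <<'E'
from h import *
c=get_calibration("wrist");f=cv2.imread("pics/w7.png")[:,:,::-1]
print("top",pt("wrist",(283,124),.156,c))
for p in[(282,100),(263,134),(301,135)]:print(pt("wrist",p,.137,c))
crop("",f,110,20,420,250,2.5,"w7c.png")
E
python3 plan.py .563 -.262 .185 -2.4
```

```text
top [ 0.5619 -0.2597  0.156 ]
[ 0.5812 -0.2598  0.137 ]
[ 0.5542 -0.2432  0.137 ]
[ 0.552  -0.2739  0.137 ]
t 9.45 pos [ 0.4911 -0.2569  0.2438] yaw -2.7 w 0.0457 F [ 0.385  -0.6241 -0.571 ] q [-0.1289  0.1488 -0.231  -0.0003 -1.19    1.6535]
slide [0.1439 0.0035 0.1177]  turn [-0.     -0.0002 -0.0007] rows 2.2 / 0.0
```

View pics/w7c.png

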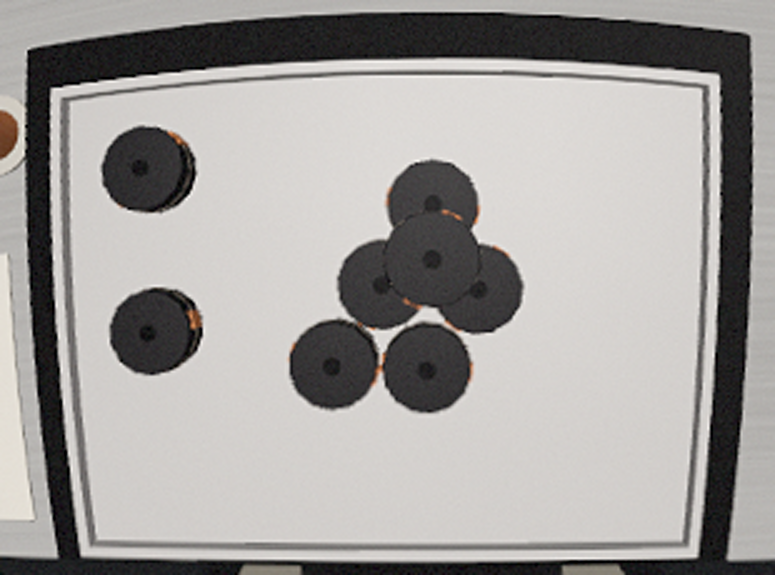

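```bash
python3 - <<'E'
from h import *
c=get_calibration("wrist")
P=[pt("wrist",(110+u/2.5,20+v/2.5),.126,c)[:2] for u,v in[(52,87),(720,73),(697,558),(80,560)]]
print(P,np.mean(P,0))
E
python3 plan.py .562 -.260 .185 -2.4
python3 -m crank '[{"turn":[0,0,-0.001],"slide":[0.142,-0.001,0.04],"fingers":0.05},{"turn":[0,0,-0.001],"slide":[0.142,-0.001,0.08],"fingers":0.05},{"turn":[0,0,-0.001],"slide":[0.142,-0.001,0.117],"fingers":0.05},{"turn":[0,0,-0.001],"slide":[0.142,-0.001,0.117],"fingers":0.05},{"turn":[0,0,-0.001],"slide":[0.142,-0.001,0.117],"fingers":0.05}]';  python3 plan.py .562 -.26 .142 -2.4
```

```text
[array([ 0.6376, -0.1262]), array([ 0.6274, -0.3633]), array([ 0.4487, -0.3554]), array([ 0.4579, -0.1168])] [ 0.5429 -0.2404]
t 9.45 pos [ 0.4911 -0.2569  0.2438] yaw -2.7 w 0.0457 F [ 0.385  -0.6241 -0.571 ] q [-0.1289  0.1488 -0.231  -0.0003 -1.19    1.6535]
slide [ 0.1418 -0.0004  0.1177]  turn [-0.     -0.0002 -0.0007] rows 2.2 / 0.0
t: 9.87
eef_pos: [0.5616, -0.2582, 0.1831]
ee_rot: [-3.141, 0.005, -0.037]
force: [-0.1, -0.2, 0.4]
width: 0.046
t 9.87 pos [ 0.5616 -0.2582  0.1831] yaw -2.1 w 0.0460 F [-0.1381 -0.1659  0.3894] q [-0.1154  0.2993 -0.1769 -0.     -1.0992  1.6492]
slide [0.0013 0.0036 0.0821]  turn [-0.0001  0.0007  0.0008] rows 1.0 / 0.1
```

```bash
python3 -m crank '[{"turn":[0,0,0],"slide":[0.001,0.003,0.05],"fingers":0.05},{"turn":[0,0,0],"slide":[0.001,0.003,0.075],"fingers":0.05},{"turn":[0,0,0],"slide":[0.001,0.003,0.082],"fingers":0.05},{"turn":[0,0,0],"slide":[0.001,0.003,0.082],"fingers":0.05},{"turn":[0,0,0],"slide":[0.001,0.003,0.082],"fingers":0.05}]';python3 -m crank '[{"turn":[0,0,0],"slide":[0,0,0],"fingers":-0.6},{"turn":[0,0,0],"slide":[0,0,0],"fingers":-0.6},{"turn":[0,0,0],"slide":[0,0,0],"fingers":-0.6},{"turn":[0,0,0],"slide":[0,0,0],"fingers":-0.6},{"turn":[0,0,0],"slide":[0,0,0],"fingers":-0.6}]' 15;python3 -m crank '[{"turn":[0,0,0],"slide":[0,0,-0.04],"fingers":-0.6},{"turn":[0,0,0],"slide":[0,0,-0.1],"fingers":-0.6},{"turn":[0,0,0],"slide":[0,0,-0.12],"fingers":-0.6},{"turn":[0,0,0],"slide":[0,0,-0.12],"fingers":-0.6},{"turn":[0,0,0],"slide":[0,0,-0.12],"fingers":-0.6}]'; python3 plan.py .4905 -.161 .19 -2.4
```

```text
t: 10.28
eef_pos: [0.5634, -0.2608, 0.1458]
ee_rot: [3.141, -0.002, -0.038]
force: [0.6, -0.3, 0.5]
width: 0.0456
t: 10.7
eef_pos: [0.5632, -0.2609, 0.1449]
ee_rot: [3.141, -0.001, -0.038]
force: [-1.5, 1.3, 5.1]
width: 0.0289
t: 11.12
eef_pos: [0.563, -0.2607, 0.2044]
ee_rot: [-3.141, -0.001, -0.038]
force: [0.8, -0.5, -1.0]
width: 0.0295
t 11.12 pos [ 0.563  -0.2607  0.2044] yaw -2.2 w 0.0295 F [ 0.8176 -0.5326 -0.9734] q [-0.1196  0.2838 -0.1476 -0.0004 -1.1381  1.652 ]
slide [-0.1525 -0.1936  0.0286]  turn [-0.     -0.0002  0.0005] rows 3.0 / 0.0
```

```bash
python3 -m crank '[{"turn":[0,0,0],"slide":[-0.152,-0.194,0.02],"fingers":-0.6},{"turn":[0,0,0],"slide":[-0.152,-0.194,0.02],"fingers":-0.6},{"turn":[0,0,0],"slide":[-0.152,-0.194,0.02],"fingers":-0.6},{"turn":[0,0,0],"slide":[-0.152,-0.194,0.07],"fingers":-0.6},{"turn":[0,0,0],"slide":[-0.152,-0.194,0.07],"fingers":-0.6}]';python3 plan.py .4905 -.161 .1265 -2.4
python3 - <<'E'
from h import *
f=grab_frame("wrist");cv2.imwrite("pics/w8.png",f[:,:,::-1])
E
```

```text
t: 11.53
eef_pos: [0.487, -0.1591, 0.1654]
ee_rot: [-3.14, 0.005, -0.037]
force: [-0.5, -0.2, -1.1]
width: 0.0296
t 11.53 pos [ 0.487  -0.1591  0.1654] yaw -2.1 w 0.0296 F [-0.5008 -0.192  -1.1174] q [ 0.0665  0.1455 -0.4247 -0.0021 -1.0057  1.4688]
slide [0.0076 0.0036 0.0778]  turn [-0.0002  0.0008  0.0008] rows 0.9 / 0.1
```

View pics/w8.png

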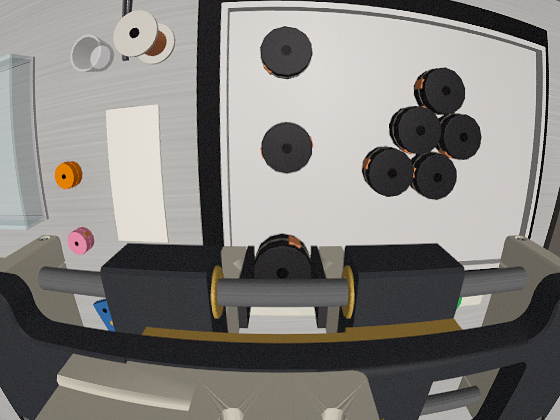

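```bash
python3 plan.py .4905 -.161 .1265 -2.4; python3 -m crank '[{"turn":[0,0,0],"slide":[0.003,0.003,0.05],"fingers":-0.6},{"turn":[0,0,0],"slide":[0.003,0.003,0.066],"fingers":-0.6},{"turn":[0,0,0],"slide":[0.003,0.003,0.076],"fingers":-0.6},{"turn":[0,0,0],"slide":[0.003,0.003,0.076],"fingers":-0.6},{"turn":[0,0,0],"slide":[0.003,0.003,0.076],"fingers":-0.6}]';python3 plan.py .4905 -.161 .1255 -2.4
```

```text
t 11.58 pos [ 0.4885 -0.1602  0.167 ] yaw -2.1 w 0.0295 F [ 1.399  -1.2851  0.2393] q [ 0.0649  0.1462 -0.4203 -0.0007 -1.0088  1.4693]
slide [0.0045 0.0014 0.081 ]  turn [-0.      0.0007  0.0008] rows 1.0 / 0.1
t: 12.0
eef_pos: [0.4923, -0.163, 0.1311]
ee_rot: [3.141, 0.001, -0.039]
force: [0.6, -0.1, -0.6]
width: 0.029
t 12.00 pos [ 0.4923 -0.163   0.1311] yaw -2.2 w 0.0290 F [ 0.6431 -0.1148 -0.5919] q [ 0.0594  0.1888 -0.4612  0.0004 -0.9215  1.4724]
slide [-0.0037 -0.0039  0.0113]  turn [0.0001 0.0001 0.0005] rows 0.1 / 0.0
```

```bash
python3 -m crank '[{"turn":[0,0,0],"slide":[-0.003,-0.003,0.005],"fingers":-0.6},{"turn":[0,0,0],"slide":[-0.003,-0.003,0.01],"fingers":-0.6},{"turn":[0,0,0],"slide":[-0.003,-0.003,0.01],"fingers":-0.6},{"turn":[0,0,0],"slide":[-0.003,-0.003,0.01],"fingers":-0.6},{"turn":[0,0,0],"slide":[-0.003,-0.003,0.01],"fingers":-0.6}]';python3 plan.py .4905 -.161 .1255 -2.4
```

```text
t: 12.42
eef_pos: [0.4907, -0.1609, 0.1263]
ee_rot: [3.142, -0.0, -0.038]
force: [0.4, 0.2, -0.9]
width: 0.0295
t 12.42 pos [ 0.4907 -0.1609  0.1263] yaw -2.2 w 0.0295 F [ 0.4359  0.1691 -0.9459] q [ 0.0638  0.1903 -0.4725  0.0001 -0.9076  1.4689]
slide [-0.0003  0.0002  0.0015]  turn [ 0.     -0.0001  0.0006] rows 0.0 / 0.0
```

```bash
python3 -m crank '[{"turn":[0,0,0],"slide":[0,0,0.002],"fingers":-0.1},{"turn":[0,0,0],"slide":[0,0,0.002],"fingers":-0.1},{"turn":[0,0,0],"slide":[0,0,0.002],"fingers":-0.1},{"turn":[0,0,0],"slide":[0,0,-0.06],"fingers":-0.1},{"turn":[0,0,0],"slide":[0,0,-0.15],"fingers":-0.1}]';  python3 plan.py .58 -.261 .21 -2.4
```

```text
t: 12.83
eef_pos: [0.488, -0.1607, 0.1953]
ee_rot: [-3.142, 0.008, -0.039]
force: [1.9, 0.1, -0.7]
width: 0.0392
t 12.83 pos [ 0.488  -0.1607  0.1953] yaw -2.2 w 0.0392 F [ 1.8935  0.0767 -0.7308] q [ 0.0637  0.1218 -0.3788 -0.001  -1.078   1.4689]
slide [ 0.1913  0.1933 -0.031 ]  turn [-0.      0.0012  0.0005] rows 3.3 / 0.1
```

```bash
python3 -m crank '[{"turn":[0,0,0],"slide":[0.18,0.193,-0.02],"fingers":-0.05},{"turn":[0,0,0],"slide":[0.186,0.193,-0.02],"fingers":-0.05},{"turn":[0,0,0],"slide":[0.186,0.193,-0.02],"fingers":-0.05},{"turn":[0,0,0],"slide":[0.186,0.193,0.06],"fingers":-0.05},{"turn":[0,0,0],"slide":[0.186,0.193,0.06],"fingers":-0.05}]';  python3 plan.py .58 -.261 .122 -2.4; python3 look.py .137 w9.png
```

```text
t: 13.25
eef_pos: [0.5788, -0.262, 0.1612]
ee_rot: [-3.139, 0.007, -0.042]
force: [-1.5, 0.9, -3.2]
width: 0.042
t 13.25 pos [ 0.5788 -0.262   0.1612] yaw -2.4 w 0.0420 F [-1.4915  0.8689 -3.1892] q [-0.1196  0.3452 -0.1624 -0.0021 -1.0701  1.6498]
slide [ 0.0029 -0.002   0.0783]  turn [-0.0004  0.0011  0.    ] rows 0.9 / 0.1
moving 0.112 pos [ 0.5788 -0.262   0.1612]
px (284, 230) r 21.9 fill 0.52 xyz [ 0.5881 -0.262   0.137 ]
px (135, 212) r 25.0 fill 0.8 xyz [ 0.6033 -0.1688  0.137 ]
px (138, 7) r 36.2 fill 0.19 xyz [ 0.7304 -0.1812  0.137 ]
```

View pics/w9.png

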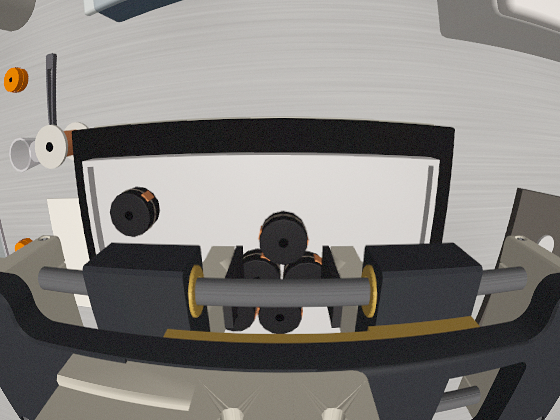

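```bash
python3 plan.py .582 -.2615 .122 -2.4; python3 -m crank '[{"turn":[0,0,0],"slide":[0.007,-0.002,0.03],"fingers":-0.05},{"turn":[0,0,0],"slide":[0.007,-0.002,0.06],"fingers":-0.05},{"turn":[0,0,0],"slide":[0.007,-0.002,0.08],"fingers":-0.05},{"turn":[0,0,0],"slide":[0.007,-0.002,0.08],"fingers":-0.05},{"turn":[0,0,0],"slide":[0.007,-0.002,0.08],"fingers":-0.05}]';python3 plan.py .582 -.2615 .122 -2.4;
```

```text
t 13.30 pos [ 0.578  -0.2614  0.1634] yaw -2.3 w 0.0415 F [-0.5685  0.2404 -0.9098] q [-0.1182  0.342  -0.1622 -0.0012 -1.0738  1.649 ]
slide [ 0.0085 -0.      0.0827]  turn [-0.0002  0.0011  0.0002] rows 1.0 / 0.1
t: 13.72
eef_pos: [0.5833, -0.2598, 0.1284]
ee_rot: [3.141, 0.0, -0.037]
force: [0.4, 0.1, -0.2]
width: 0.0415
t 13.72 pos [ 0.5833 -0.2598  0.1284] yaw -2.1 w 0.0415 F [ 0.4081  0.1193 -0.1869] q [-0.1137  0.3745 -0.2012  0.0004 -0.9952  1.6467]
slide [-0.0024  0.0035  0.0127]  turn [0.0001 0.     0.0007] rows 0.2 / 0.0
```

```bash
python3 -m crank '[{"turn":[0,0,0],"slide":[-0.002,0.003,0.012],"fingers":-0.05},{"turn":[0,0,0],"slide":[-0.002,0.003,0.012],"fingers":-0.05},{"turn":[0,0,0],"slide":[-0.002,0.003,0.012],"fingers":-0.6},{"turn":[0,0,0],"slide":[-0.002,0.003,0.012],"fingers":-0.6},{"turn":[0,0,0],"slide":[-0.002,0.003,0.012],"fingers":-0.6}]' 15;python3 -m crank '[{"turn":[0,0,0],"slide":[0,0,0],"fingers":-0.6},{"turn":[0,0,0],"slide":[0,0,-0.04],"fingers":-0.6},{"turn":[0,0,0],"slide":[0,0,-0.1],"fingers":-0.6},{"turn":[0,0,0],"slide":[0,0,-0.12],"fingers":-0.6},{"turn":[0,0,0],"slide":[0,0,-0.12],"fingers":-0.6}]'; python3 plan.py .594 -.321 .19 -2.4
```

```text
t: 14.13
eef_pos: [0.5825, -0.2616, 0.1222]
ee_rot: [3.141, -0.001, -0.038]
force: [-0.2, -0.0, 1.4]
width: 0.0293
t: 14.55
eef_pos: [0.5842, -0.2621, 0.1854]
ee_rot: [3.14, -0.006, -0.038]
force: [0.2, 0.6, 0.1]
width: 0.0295
t 14.55 pos [ 0.5842 -0.2621  0.1854] yaw -2.2 w 0.0295 F [0.2425 0.6146 0.0635] q [-0.1169  0.3263 -0.1328  0.001  -1.1057  1.6495]
slide [ 0.0241  0.1171 -0.009 ]  turn [ 0.0002 -0.0009  0.0007] rows 1.4 / 0.1
```

```bash
python3 -m crank '[{"turn":[0,0,0],"slide":[0.024,0.117,0],"fingers":-0.6},{"turn":[0,0,0],"slide":[0.024,0.117,0],"fingers":-0.6},{"turn":[0,0,0],"slide":[0.024,0.117,0.05],"fingers":-0.6},{"turn":[0,0,0],"slide":[0.024,0.117,0.08],"fingers":-0.6},{"turn":[0,0,0],"slide":[0.024,0.117,0.08],"fingers":-0.6}]';python3 plan.py .594 -.321 .123 -2.4
```

```text
t: 14.97
eef_pos: [0.5895, -0.3198, 0.1369]
ee_rot: [-3.139, 0.006, -0.04]
force: [-1.8, 1.6, -1.5]
width: 0.0295
t 14.97 pos [ 0.5895 -0.3198  0.1369] yaw -2.3 w 0.0295 F [-1.8404  1.6424 -1.491 ] q [-0.2079  0.4191 -0.1078 -0.0017 -1.0507  1.7397]
slide [0.0094 0.002  0.0277]  turn [-0.0004  0.001   0.0003] rows 0.4 / 0.1
```

```bash
python3 -m crank '[{"turn":[0,0,0],"slide":[0,0,0.01],"fingers":-0.6},{"turn":[0,0,0],"slide":[0,0,0.01],"fingers":-0.6},{"turn":[0,0,0],"slide":[0,0,0.01],"fingers":-0.6}]';python3 plan.py .594 -.321 .123 -2.4
```

```text
t: 15.22
eef_pos: [0.5925, -0.3203, 0.1374]
ee_rot: [3.141, -0.001, -0.038]
force: [0.6, 0.3, -0.5]
width: 0.0296
t 15.22 pos [ 0.5925 -0.3203  0.1374] yaw -2.2 w 0.0296 F [ 0.6347  0.3261 -0.5156] q [-0.2067  0.4186 -0.1083  0.0003 -1.043   1.7397]
slide [0.003  0.0012 0.0287]  turn [ 0.0001 -0.0001  0.0007] rows 0.3 / 0.0
```

```bash
python3 -m crank '[{"turn":[0,0,0],"slide":[0.003,0.001,0.02],"fingers":-0.6},{"turn":[0,0,0],"slide":[0.003,0.001,0.029],"fingers":-0.6},{"turn":[0,0,0],"slide":[0.003,0.001,0.029],"fingers":-0.6},{"turn":[0,0,0],"slide":[0.003,0.001,0.029],"fingers":-0.6}]';python3 plan.py .594 -.321 .123 -2.4;python3 -m crank '[{"turn":[0,0,0],"slide":[0,0,0],"fingers":-0.1},{"turn":[0,0,0],"slide":[0,0,0],"fingers":-0.1},{"turn":[0,0,0],"slide":[0,0,0],"fingers":-0.1},{"turn":[0,0,0],"slide":[0,0,-0.06],"fingers":-0.1},{"turn":[0,0,0],"slide":[0,0,-0.15],"fingers":-0.1}]';  python3 plan.py .528 -.226 .2 -64
```

```text
t: 15.55
eef_pos: [0.5934, -0.3208, 0.1219]
ee_rot: [-3.142, 0.0, -0.038]
force: [-0.2, 0.0, -1.1]
width: 0.0293
t 15.55 pos [ 0.5934 -0.3208  0.1219] yaw -2.2 w 0.0293 F [-0.2021  0.015  -1.0565] q [-0.2073  0.4342 -0.1217 -0.0001 -1.0152  1.7401]
slide [ 0.0011  0.0004 -0.0022]  turn [-0.      0.      0.0006] rows 0.0 / 0.0
t: 15.97
eef_pos: [0.591, -0.32, 0.1901]
ee_rot: [-3.139, 0.008, -0.039]
force: [1.6, -0.4, -0.1]
width: 0.0392
t 15.97 pos [ 0.591  -0.32    0.1901] yaw -2.2 w 0.0392 F [ 1.6272 -0.3512 -0.085 ] q [-0.2075  0.3818 -0.0374 -0.0013 -1.1601  1.7401]
slide [-0.1334 -0.183  -0.0182]  turn [0.0003 0.0014 0.1716] rows 2.7 / 8.6
```

```bash
python3 -m crank '[{"turn":[0,0,0.171],"slide":[-0.134,-0.183,-0.04],"fingers":-0.05},{"turn":[0,0,0.171],"slide":[-0.134,-0.183,-0.04],"fingers":-0.05},{"turn":[0,0,0.171],"slide":[-0.134,-0.183,-0.04],"fingers":-0.05},{"turn":[0,0,0.171],"slide":[-0.134,-0.183,-0.04],"fingers":-0.05},{"turn":[0,0,0.171],"slide":[-0.134,-0.183,-0.04],"fingers":-0.05}]';  python3 plan.py .528 -.226 .2 -64; python3 look.py .137 w10.png
```

```text
t: 16.38
eef_pos: [0.5296, -0.2257, 0.2155]
ee_rot: [-3.14, -0.002, -0.667]
force: [-0.2, 0.4, 0.7]
width: 0.0414
t 16.38 pos [ 0.5296 -0.2257  0.2155] yaw -38.2 w 0.0414 F [-0.1787  0.4071  0.7182] q [-0.0632  0.2024 -0.2307 -0.     -1.1349  0.9666]
slide [-0.0022  0.0026  0.031 ]  turn [-0.0003 -0.0003  0.0716] rows 0.4 / 3.6
moving 1.482 pos [ 0.5296 -0.2257  0.2155]
px (169, 192) r 20.4 fill 0.82 xyz [ 0.6006 -0.1677  0.137 ]
px (295, 196) r 42.1 fill 0.62 xyz [ 0.537  -0.2426  0.137 ]
px (317, 154) r 20.4 fill 0.89 xyz [ 0.5527 -0.2747  0.137 ]
px (332, 77) r 20.4 fill 0.91 xyz [ 0.591  -0.3183  0.137 ]
px (536, 21) r 31.5 fill 0.29 xyz [ 0.5326 -0.5222  0.137 ]
px (114, 50) r 68.3 fill 0.16 xyz [ 0.7195 -0.2057  0.137 ]
```

View pics/w10.png

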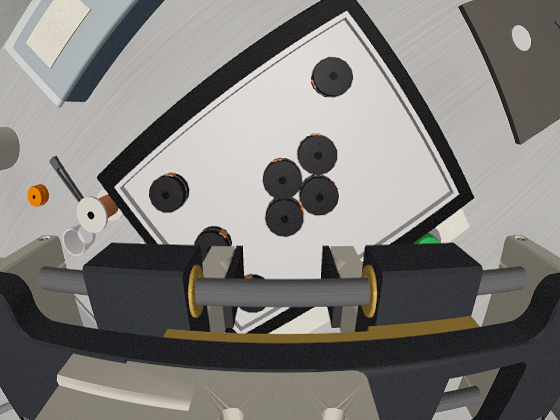

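```bash
python3 -m crank '[{"turn":[0,0,0.072],"slide":[-0.002,0.002,0.07],"fingers":-0.05},{"turn":[0,0,0.072],"slide":[-0.002,0.002,0.07],"fingers":-0.05},{"turn":[0,0,0.072],"slide":[-0.002,0.002,0.07],"fingers":-0.05},{"turn":[0,0,0.072],"slide":[-0.002,0.002,0.07],"fingers":-0.05},{"turn":[0,0,0.072],"slide":[-0.002,0.002,0.07],"fingers":-0.05}]';python3 -m crank '[{"turn":[0,0,0],"slide":[0,0,0],"fingers":-0.05},{"turn":[0,0,0],"slide":[0,0,0],"fingers":-0.05}]';  python3 plan.py .528 -.226 .122 -64; python3 look.py .137 w11.png
```

```text
t: 16.85
eef_pos: [0.5286, -0.2274, 0.1785]
ee_rot: [3.141, 0.0, -1.117]
force: [0.2, 0.2, 0.6]
width: 0.0415
t: 17.02
eef_pos: [0.5287, -0.2273, 0.1788]
ee_rot: [-3.142, 0.0, -1.112]
force: [-0.0, 0.0, -0.4]
width: 0.0415
t 17.02 pos [ 0.5287 -0.2273  0.1788] yaw -63.7 w 0.0415 F [-0.0454  0.0397 -0.4138] q [-0.0662  0.2324 -0.2802 -0.     -1.0581  0.5252]
slide [-0.0029  0.0001  0.1136]  turn [-0.      0.      0.0008] rows 1.4 / 0.0
moving 0.0172 pos [ 0.5287 -0.2273  0.1788]
px (282, 183) r 54.9 fill 0.61 xyz [ 0.544  -0.2567  0.137 ]
px (55, 125) r 83.4 fill 0.17 xyz [ 0.7129 -0.2256  0.137 ]
px (258, 62) r 24.3 fill 0.92 xyz [ 0.5907 -0.3187  0.137 ]
px (506, 10) r 15.6 fill 0.44 xyz [ 0.4559 -0.451   0.137 ]
px (346, 117) r 134.6 fill 0.09 xyz [ 0.5276 -0.3119  0.137 ]
px (166, 117) r 132.9 fill 0.09 xyz [ 0.6295 -0.2635  0.137 ]
```

View pics/w11.png

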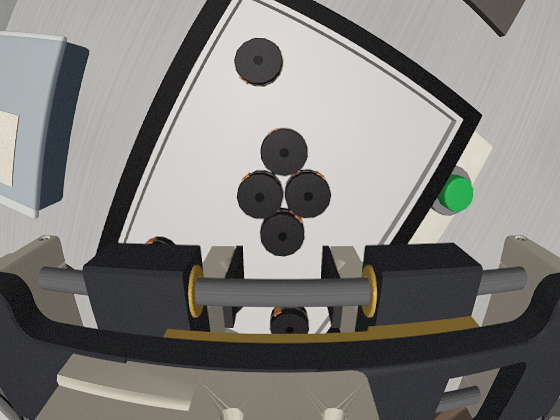

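```bash
python3 - <<'E'
from h import *
for p in[(282,233),(259,194),(308,194),(284,151)]:print(pt("wrist",p,.137))
E
```

```text
[ 0.5293 -0.2269  0.137 ]
[ 0.554  -0.2441  0.137 ]
[ 0.5261 -0.2578  0.137 ]
[ 0.5519 -0.2756  0.137 ]
```

```bash
python3 -m crank '[{"turn":[0,0,0],"slide":[-0.003,0,0.06],"fingers":-0.05},{"turn":[0,0,0],"slide":[-0.003,0,0.1],"fingers":-0.05},{"turn":[0,0,0],"slide":[-0.003,0,0.113],"fingers":-0.05},{"turn":[0,0,0],"slide":[-0.003,0,0.113],"fingers":-0.05},{"turn":[0,0,0],"slide":[-0.003,0,0.113],"fingers":-0.05}]' 15;python3 -m crank '[{"turn":[0,0,0],"slide":[0,0,0],"fingers":-0.6},{"turn":[0,0,0],"slide":[0,0,0],"fingers":-0.6},{"turn":[0,0,0],"slide":[0,0,0],"fingers":-0.6},{"turn":[0,0,0],"slide":[0,0,0],"fingers":-0.6}]';python3 -m crank '[{"turn":[0,0,0],"slide":[0,0,-0.04],"fingers":-0.6},{"turn":[0,0,0],"slide":[0,0,-0.1],"fingers":-0.6},{"turn":[0,0,0],"slide":[0,0,-0.12],"fingers":-0.6},{"turn":[0,0,0],"slide":[0,0,-0.12],"fingers":-0.6},{"turn":[0,0,0],"slide":[0,0,-0.12],"fingers":-0.6}]'; python3 plan.py .4845 -.3165 .18 -2.4
```

```text
t: 17.48
eef_pos: [0.5284, -0.226, 0.1229]
ee_rot: [3.141, -0.0, -1.114]
force: [-0.2, -0.5, 0.6]
width: 0.0414
t: 17.82
eef_pos: [0.5287, -0.226, 0.1235]
ee_rot: [-3.14, -0.001, -1.115]
force: [0.0, 0.3, 5.4]
width: 0.0296
t: 18.23
eef_pos: [0.5282, -0.2257, 0.1829]
ee_rot: [-3.14, -0.001, -1.116]
force: [-0.3, -0.0, -0.1]
width: 0.0294
t 18.23 pos [ 0.5282 -0.2257  0.1829] yaw -63.9 w 0.0294 F [-0.307  -0.0144 -0.1261] q [-0.0636  0.2263 -0.2781 -0.0004 -1.0647  0.5188]
slide [0.1247 0.1583 0.0057]  turn [-0.0002 -0.0002 -0.1709] rows 2.4 / 8.6
```

```bash
python3 -m crank '[{"turn":[0,0,-0.171],"slide":[0.125,0.158,-0.01],"fingers":-0.6},{"turn":[0,0,-0.171],"slide":[0.125,0.158,-0.01],"fingers":-0.6},{"turn":[0,0,-0.171],"slide":[0.125,0.158,-0.01],"fingers":-0.6},{"turn":[0,0,-0.171],"slide":[0.125,0.158,-0.01],"fingers":-0.6},{"turn":[0,0,-0.171],"slide":[0.125,0.158,-0.01],"fingers":-0.6}]'; python3 plan.py .4845 -.3165 .15 -2.4
```

```text
t: 18.65
eef_pos: [0.4829, -0.3177, 0.1858]
ee_rot: [3.141, 0.002, -0.506]
force: [-0.1, 0.5, -0.9]
width: 0.0294
t 18.65 pos [ 0.4829 -0.3177  0.1858] yaw -29.0 w 0.0294 F [-0.0841  0.4655 -0.9171] q [-0.2439  0.2321 -0.2633 -0.0005 -1.0777  1.3091]
slide [ 0.0018 -0.0036  0.0716]  turn [-0.0001  0.0004 -0.0738] rows 0.9 / 3.7
```

```bash
python3 -m crank '[{"turn":[0,0,-0.074],"slide":[0.002,-0.002,0.07],"fingers":-0.6},{"turn":[0,0,-0.074],"slide":[0.002,-0.002,0.07],"fingers":-0.6},{"turn":[0,0,-0.074],"slide":[0.002,-0.002,0.07],"fingers":-0.6},{"turn":[0,0,-0.074],"slide":[0.002,-0.002,0.07],"fingers":-0.6},{"turn":[0,0,-0.074],"slide":[0.002,-0.002,0.07],"fingers":-0.6}]';python3 -m crank '[{"turn":[0,0,0],"slide":[0,0,0],"fingers":-0.6},{"turn":[0,0,0],"slide":[0,0,0],"fingers":-0.6}]'; python3 plan.py .4845 -.3165 .1235 -2.4
```

```text
t: 19.07
eef_pos: [0.4849, -0.3159, 0.1507]
ee_rot: [-3.141, 0.003, -0.041]
force: [-0.2, -0.4, -0.8]
width: 0.0297
t: 19.23
eef_pos: [0.4856, -0.3161, 0.1517]
ee_rot: [-3.141, 0.001, -0.048]
force: [-0.2, 1.0, 0.2]
width: 0.0296
t 19.23 pos [ 0.4856 -0.3161  0.1517] yaw -2.7 w 0.0296 F [-0.2301  0.9573  0.1565] q [-0.2398  0.2634 -0.3059 -0.0002 -1.0025  1.7632]
slide [-0.002   0.0009  0.0564]  turn [-0.0001  0.0001 -0.0009] rows 0.7 / 0.0
```

```bash
python3 -m crank '[{"turn":[0,0,0],"slide":[-0.002,0,0.03],"fingers":-0.6},{"turn":[0,0,0],"slide":[-0.002,0,0.05],"fingers":-0.6},{"turn":[0,0,0],"slide":[-0.002,0,0.056],"fingers":-0.6},{"turn":[0,0,0],"slide":[-0.002,0,0.056],"fingers":-0.6},{"turn":[0,0,0],"slide":[-0.002,0,0.056],"fingers":-0.6}]';python3 -m crank '[{"turn":[0,0,0],"slide":[0,0,0],"fingers":-0.1},{"turn":[0,0,0],"slide":[0,0,0],"fingers":-0.1},{"turn":[0,0,0],"slide":[0,0,0],"fingers":-0.1},{"turn":[0,0,0],"slide":[0,0,-0.06],"fingers":-0.1},{"turn":[0,0,0],"slide":[0,0,-0.12],"fingers":-0.1}]';  python3 plan.py .526 -.2575 .18 -4
```

```text
t: 19.65
eef_pos: [0.4847, -0.3161, 0.1241]
ee_rot: [-3.141, 0.001, -0.045]
force: [0.3, 0.3, -0.1]
width: 0.0292
t: 20.07
eef_pos: [0.4835, -0.3158, 0.1834]
ee_rot: [-3.141, 0.004, -0.045]
force: [1.2, -0.0, 0.9]
width: 0.0391
t 20.07 pos [ 0.4835 -0.3158  0.1834] yaw -2.6 w 0.0391 F [ 1.2407 -0.0178  0.9385] q [-0.2403  0.2345 -0.266  -0.0003 -1.0747  1.7665]
slide [ 0.0796 -0.1204  0.0065]  turn [-0.0002  0.0007  0.004 ] rows 1.7 / 0.2
```

```bash
python3 -m crank '[{"turn":[0,0,0.004],"slide":[0.08,-0.12,0],"fingers":-0.05},{"turn":[0,0,0.004],"slide":[0.08,-0.12,0],"fingers":-0.05},{"turn":[0,0,0.004],"slide":[0.08,-0.12,0],"fingers":-0.05},{"turn":[0,0,0.004],"slide":[0.08,-0.12,0],"fingers":-0.05},{"turn":[0,0,0.004],"slide":[0.08,-0.12,0],"fingers":-0.05}]';python3 -m crank '[{"turn":[0,0,0],"slide":[0,0,0],"fingers":-0.05},{"turn":[0,0,0],"slide":[0,0,0],"fingers":-0.05}]';  python3 look.py .137 w12.png; python3 plan.py .526 -.2575 .122 -4
```

```text
t: 20.48
eef_pos: [0.5273, -0.258, 0.1842]
ee_rot: [-3.142, 0.0, -0.069]
force: [0.2, -0.2, -0.3]
width: 0.0419
t: 20.65
eef_pos: [0.5269, -0.2587, 0.1841]
ee_rot: [3.142, 0.0, -0.07]
force: [-0.3, 0.2, -1.0]
width: 0.0412
moving 0.0031 pos [ 0.5269 -0.2587  0.1841]
px (150, 213) r 23.0 fill 0.81 xyz [ 0.5466 -0.1664  0.137 ]
px (281, 194) r 46.2 fill 0.6 xyz [ 0.553  -0.2587  0.137 ]
px (504, 186) r 48.6 fill 0.06 xyz [ 0.5497 -0.4294  0.137 ]
px (141, 135) r 23.6 fill 0.81 xyz [ 0.6009 -0.1681  0.137 ]
px (369, 130) r 23.6 fill 0.88 xyz [ 0.5915 -0.318   0.137 ]
t 20.70 pos [ 0.527  -0.2587  0.1842] yaw -4.0 w 0.0414 F [-0.6678  0.1302  0.2197] q [-0.1235  0.2466 -0.2478  0.0001 -1.0767  1.6238]
slide [-0.002  -0.0023  0.1243]  turn [ 0.      0.0001 -0.0001] rows 1.5 / 0.0
```

View pics/w12.png

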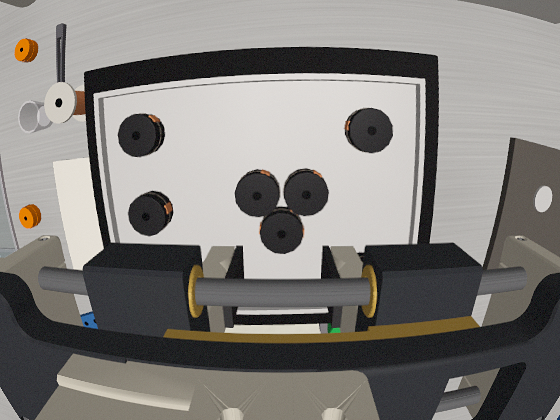

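```bash
python3 -m crank '[{"turn":[0,0,0],"slide":[-0.004,0,0.06],"fingers":-0.05},{"turn":[0,0,0],"slide":[-0.004,0,0.11],"fingers":-0.05},{"turn":[0,0,0],"slide":[-0.004,0,0.123],"fingers":-0.05},{"turn":[0,0,0],"slide":[-0.004,0,0.123],"fingers":-0.05},{"turn":[0,0,0],"slide":[-0.004,0,0.123],"fingers":-0.05}]' 15;python3 -m crank '[{"turn":[0,0,0],"slide":[0,0,0],"fingers":-0.6},{"turn":[0,0,0],"slide":[0,0,0],"fingers":-0.6},{"turn":[0,0,0],"slide":[0,0,0],"fingers":-0.6},{"turn":[0,0,0],"slide":[0,0,0],"fingers":-0.6}]';python3 -m crank '[{"turn":[0,0,0],"slide":[0,0,-0.04],"fingers":-0.6},{"turn":[0,0,0],"slide":[0,0,-0.1],"fingers":-0.6},{"turn":[0,0,0],"slide":[0,0,-0.12],"fingers":-0.6},{"turn":[0,0,0],"slide":[0,0,-0.12],"fingers":-0.6},{"turn":[0,0,0],"slide":[0,0,-0.12],"fingers":-0.6}]'; python3 plan.py .539 -.319 .18 -2.4
```

```text
t: 21.12
eef_pos: [0.5257, -0.2585, 0.1234]
ee_rot: [3.141, 0.0, -0.07]
force: [0.8, 0.1, 1.1]
width: 0.0417
t: 21.45
eef_pos: [0.5263, -0.2582, 0.1242]
ee_rot: [3.141, -0.002, -0.069]
force: [0.5, -0.1, 4.4]
width: 0.0295
t: 21.87
eef_pos: [0.5258, -0.2578, 0.1835]
ee_rot: [-3.141, -0.002, -0.07]
force: [-0.4, -0.5, -1.1]
width: 0.0295
t 21.87 pos [ 0.5258 -0.2578  0.1835] yaw -4.0 w 0.0295 F [-0.3632 -0.5357 -1.0666] q [-0.1224  0.2437 -0.2534 -0.0004 -1.072   1.6238]
slide [0.0349 0.1203 0.007 ]  turn [-0.     -0.0003 -0.0044] rows 1.5 / 0.2
```

```bash
python3 plan.py .4875 -.239 .15 -2.4; python3 -m crank '[{"turn":[0,0,-0.004],"slide":[-0.08,-0.032,0],"fingers":-0.6},{"turn":[0,0,-0.004],"slide":[-0.08,-0.032,0.04],"fingers":-0.6},{"turn":[0,0,-0.004],"slide":[-0.08,-0.032,0.06],"fingers":-0.6},{"turn":[0,0,-0.004],"slide":[-0.08,-0.032,0.06],"fingers":-0.6},{"turn":[0,0,-0.004],"slide":[-0.08,-0.032,0.06],"fingers":-0.6}]'; python3 plan.py .4875 -.239 .124 -2.4;
```

```text
t 21.87 pos [ 0.5258 -0.2578  0.1835] yaw -4.0 w 0.0295 F [-0.3632 -0.5357 -1.0666] q [-0.1224  0.2437 -0.2534 -0.0004 -1.072   1.6238]
slide [-0.0791 -0.0322  0.0668]  turn [-0.     -0.0003 -0.0044] rows 1.3 / 0.2
t: 22.28
eef_pos: [0.4866, -0.2393, 0.1519]
ee_rot: [3.141, 0.002, -0.044]
force: [-0.8, -0.1, 0.2]
width: 0.0295
t 22.28 pos [ 0.4866 -0.2393  0.1519] yaw -2.5 w 0.0295 F [-0.8451 -0.084   0.2048] q [-0.0954  0.2054 -0.3843  0.0003 -0.9832  1.6217]
slide [ 0.0018 -0.0007  0.0558]  turn [ 0.      0.0003 -0.0004] rows 0.7 / 0.0
```

```bash
python3 -m crank '[{"turn":[0,0,0],"slide":[0.001,0,0.03],"fingers":-0.6},{"turn":[0,0,0],"slide":[0.001,0,0.05],"fingers":-0.6},{"turn":[0,0,0],"slide":[0.001,0,0.055],"fingers":-0.6},{"turn":[0,0,0],"slide":[0.001,0,0.055],"fingers":-0.6},{"turn":[0,0,0],"slide":[0.001,0,0.055],"fingers":-0.6}]';python3 plan.py .4875 -.239 .124 -2.4;python3 -m crank '[{"turn":[0,0,0],"slide":[0,0,0],"fingers":-0.1},{"turn":[0,0,0],"slide":[0,0,0],"fingers":-0.1},{"turn":[0,0,0],"slide":[0,0,0],"fingers":-0.1},{"turn":[0,0,0],"slide":[0,0,-0.06],"fingers":-0.1},{"turn":[0,0,0],"slide":[0,0,-0.12],"fingers":-0.1}]';  python3 plan.py .552 -.2755 .18 -86.6
```

```text
t: 22.7
eef_pos: [0.4875, -0.2394, 0.1253]
ee_rot: [3.141, 0.0, -0.044]
force: [-0.6, -0.6, -1.2]
width: 0.0294
t 22.70 pos [ 0.4875 -0.2394  0.1253] yaw -2.5 w 0.0294 F [-0.6268 -0.6219 -1.183 ] q [-0.0954  0.2337 -0.4168  0.0002 -0.9207  1.6217]
slide [-0.     -0.0008  0.0026]  turn [ 0.      0.0001 -0.0004] rows 0.0 / 0.0
t: 23.12
eef_pos: [0.4859, -0.239, 0.1847]
ee_rot: [-3.141, 0.004, -0.044]
force: [0.3, -0.6, 1.3]
width: 0.0395
t 23.12 pos [ 0.4859 -0.239   0.1847] yaw -2.5 w 0.0395 F [ 0.2987 -0.6177  1.3353] q [-0.0953  0.1748 -0.3405 -0.0002 -1.0596  1.6217]
slide [0.1354 0.067  0.0088]  turn [0.0004 0.0006 0.2335] rows 1.8 / 11.7
```

```bash
python3 -m crank '[{"turn":[0,0,0.233],"slide":[0.135,0.067,0],"fingers":-0.05},{"turn":[0,0,0.233],"slide":[0.135,0.067,0],"fingers":-0.05},{"turn":[0,0,0.233],"slide":[0.135,0.067,0],"fingers":-0.05},{"turn":[0,0,0.233],"slide":[0.135,0.067,0],"fingers":-0.05},{"turn":[0,0,0.233],"slide":[0.135,0.067,0],"fingers":-0.05}]';  python3 plan.py .552 -.2755 .18 -86.6
```

```text
t: 23.53
eef_pos: [0.5534, -0.2759, 0.1849]
ee_rot: [3.141, 0.001, -0.676]
force: [0.2, -0.4, 0.3]
width: 0.0417
t 23.53 pos [ 0.5534 -0.2759  0.1849] yaw -38.7 w 0.0417 F [ 0.2471 -0.3869  0.3132] q [-0.1472  0.2961 -0.1772 -0.0001 -1.0982  1.042 ]
slide [-0.0028  0.0011  0.0098]  turn [0.0001 0.0001 0.133 ] rows 0.1 / 6.7
```

```bash
python3 -m crank '[{"turn":[0,0,0.133],"slide":[-0.002,0.001,0.005],"fingers":-0.05},{"turn":[0,0,0.133],"slide":[-0.002,0.001,0.005],"fingers":-0.05},{"turn":[0,0,0.133],"slide":[-0.002,0.001,0.005],"fingers":-0.05},{"turn":[0,0,0.133],"slide":[-0.002,0.001,0.005],"fingers":-0.05},{"turn":[0,0,0.133],"slide":[-0.002,0.001,0.005],"fingers":-0.05}]';  python3 plan.py .552 -.2755 .18 -86.6
```

```text
t: 23.95
eef_pos: [0.5521, -0.2755, 0.183]
ee_rot: [-3.141, -0.0, -1.301]
force: [0.1, -0.5, -0.6]
width: 0.0414
t 23.95 pos [ 0.5521 -0.2755  0.183 ] yaw -74.5 w 0.0414 F [ 0.079  -0.5028 -0.5528] q [-0.1467  0.2948 -0.1837  0.     -1.0921  0.417 ]
slide [0.     0.0001 0.0059]  turn [-0.     -0.      0.0336] rows 0.1 / 1.7
```

```bash
python3 -m crank '[{"turn":[0,0,0.033],"slide":[0,0,0.005],"fingers":-0.05},{"turn":[0,0,0.033],"slide":[0,0,0.005],"fingers":-0.05},{"turn":[0,0,0.033],"slide":[0,0,0.005],"fingers":-0.05},{"turn":[0,0,0.033],"slide":[0,0,0.005],"fingers":-0.05}]';  python3 look.py .137 w13.png;  python3 plan.py .552 -.2755 .122 -86.6; python3 - <<'E'
from h import *
f=grab_frame("scene");crop("",f,80,170,330,320,3,"s2.png")
E
```

```text
t: 24.28
eef_pos: [0.5521, -0.2755, 0.1804]
ee_rot: [-3.141, -0.0, -1.499]
force: [0.7, -0.4, -0.2]
width: 0.0414
moving 0.02 pos [ 0.5521 -0.2755  0.1804]
px (283, 227) r 22.1 fill 0.63 xyz [ 0.5519 -0.2789  0.137 ]
px (70, 206) r 33.4 fill 0.4 xyz [ 0.7127 -0.2826  0.137 ]
px (384, 180) r 24.0 fill 0.84 xyz [ 0.4883 -0.3156  0.137 ]
px (228, 161) r 24.3 fill 0.87 xyz [ 0.59  -0.32   0.137]
t 24.33 pos [ 0.5521 -0.2755  0.1804] yaw -85.9 w 0.0415 F [-0.5152 -0.0387 -0.2599] q [-0.1467  0.2968 -0.187   0.0001 -1.0868  0.219 ]
slide [0.0001 0.0002 0.1169]  turn [-0.     -0.      0.0021] rows 1.4 / 0.1
```

View pics/w13.png

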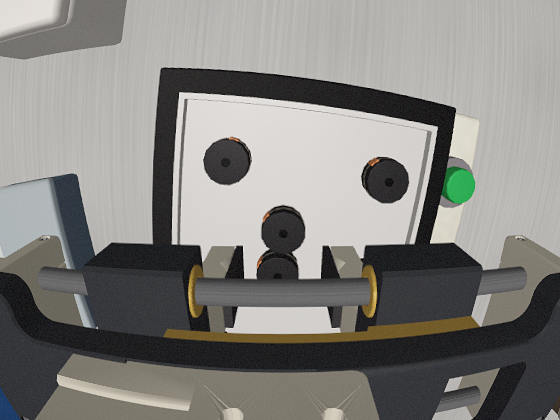

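View pics/s2.png

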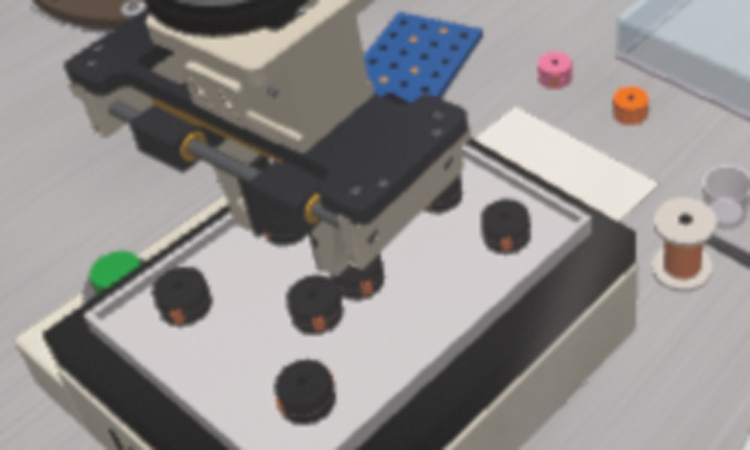

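```bash
python3 -m crank '[{"turn":[0,0,0],"slide":[0.003,0,0.06],"fingers":-0.05},{"turn":[0,0,0],"slide":[0.003,0,0.1],"fingers":-0.05},{"turn":[0,0,0],"slide":[0.003,0,0.116],"fingers":-0.05},{"turn":[0,0,0],"slide":[0.003,0,0.116],"fingers":-0.05},{"turn":[0,0,0],"slide":[0.003,0,0.116],"fingers":-0.05}]' 15;python3 -m crank '[{"turn":[0,0,0],"slide":[0,0,0],"fingers":-0.6},{"turn":[0,0,0],"slide":[0,0,0],"fingers":-0.6},{"turn":[0,0,0],"slide":[0,0,0],"fingers":-0.6},{"turn":[0,0,0],"slide":[0,0,0],"fingers":-0.6}]';python3 -m crank '[{"turn":[0,0,0],"slide":[0,0,-0.04],"fingers":-0.6},{"turn":[0,0,0],"slide":[0,0,-0.1],"fingers":-0.6},{"turn":[0,0,0],"slide":[0,0,-0.12],"fingers":-0.6},{"turn":[0,0,0],"slide":[0,0,-0.12],"fingers":-0.6},{"turn":[0,0,0],"slide":[0,0,-0.12],"fingers":-0.6}]'; python3 plan.py .539 -.319 .18 -2.4
```

```text
t: 24.8
eef_pos: [0.5524, -0.2771, 0.1227]
ee_rot: [3.141, -0.0, -1.501]
force: [0.4, -0.1, 0.3]
width: 0.0421
t: 25.13
eef_pos: [0.5529, -0.2771, 0.1236]
ee_rot: [-3.14, -0.001, -1.501]
force: [-0.3, 1.1, 4.1]
width: 0.0293
t: 25.55
eef_pos: [0.5524, -0.2769, 0.183]
ee_rot: [-3.14, -0.0, -1.502]
force: [-0.4, -0.7, -0.8]
width: 0.0292
t 25.55 pos [ 0.5524 -0.2769  0.183 ] yaw -86.0 w 0.0292 F [-0.3805 -0.6529 -0.8498] q [-0.1492  0.2954 -0.1826 -0.0003 -1.091   0.2183]
slide [0.0822 0.0326 0.006 ]  turn [-0.0002 -0.0002 -0.2324] rows 1.1 / 11.7
```

```bash
python3 -m crank '[{"turn":[0,0,-0.232],"slide":[0.082,0.032,0],"fingers":-0.6},{"turn":[0,0,-0.232],"slide":[0.082,0.032,0],"fingers":-0.6},{"turn":[0,0,-0.232],"slide":[0.082,0.032,0],"fingers":-0.6},{"turn":[0,0,-0.232],"slide":[0.082,0.032,0],"fingers":-0.6},{"turn":[0,0,-0.232],"slide":[0.082,0.032,0],"fingers":-0.6}]';python3 plan.py .539 -.319 .18 -2.4
```

```text
t: 25.97
eef_pos: [0.538, -0.3189, 0.1806]
ee_rot: [3.14, 0.002, -0.879]
force: [-0.3, -0.7, 0.2]
width: 0.0293
t 25.97 pos [ 0.538  -0.3189  0.1806] yaw -50.4 w 0.0293 F [-0.3199 -0.724   0.1757] q [-0.2237  0.3116 -0.165  -0.0005 -1.0967  0.9159]
slide [ 0.0013 -0.0014  0.0012]  turn [ 0.      0.0004 -0.1332] rows 0.0 / 6.7
```

```bash
python3 -m crank '[{"turn":[0,0,-0.133],"slide":[0.001,-0.001,0],"fingers":-0.6},{"turn":[0,0,-0.133],"slide":[0.001,-0.001,0],"fingers":-0.6},{"turn":[0,0,-0.133],"slide":[0.001,-0.001,0],"fingers":-0.6},{"turn":[0,0,-0.133],"slide":[0.001,-0.001,0],"fingers":-0.6},{"turn":[0,0,-0.133],"slide":[0.001,-0.001,0],"fingers":-0.6}]';python3 plan.py .539 -.319 .15 -2.4
```

```text
t: 26.38
eef_pos: [0.539, -0.3187, 0.1807]
ee_rot: [-3.141, 0.002, -0.253]
force: [-0.1, -0.5, -0.6]
width: 0.0296
t 26.38 pos [ 0.539  -0.3187  0.1807] yaw -14.5 w 0.0296 F [-0.0803 -0.5157 -0.555 ] q [-0.2229  0.3125 -0.1636 -0.0005 -1.0971  1.5407]
slide [0.0004 0.0007 0.0613]  turn [-0.0001  0.0004 -0.0336] rows 0.7 / 1.7
```

```bash
python3 -m crank '[{"turn":[0,0,-0.034],"slide":[0,0,0.03],"fingers":-0.6},{"turn":[0,0,-0.034],"slide":[0,0,0.06],"fingers":-0.6},{"turn":[0,0,-0.034],"slide":[0,0,0.06],"fingers":-0.6},{"turn":[0,0,-0.034],"slide":[0,0,0.06],"fingers":-0.6},{"turn":[0,0,-0.034],"slide":[0,0,0.06],"fingers":-0.6}]';python3 plan.py .539 -.319 .124 -2.4; python3 look.py .137 w14.png
```

```text
t: 26.8
eef_pos: [0.5397, -0.3191, 0.1523]
ee_rot: [3.141, 0.001, -0.048]
force: [0.6, 0.5, -0.4]
width: 0.0292
t 26.80 pos [ 0.5397 -0.3191  0.1523] yaw -2.8 w 0.0292 F [ 0.5594  0.4978 -0.429 ] q [-0.2229  0.336  -0.1993  0.0003 -1.0361  1.7451]
slide [-0.0014 -0.0001  0.0566]  turn [ 0.      0.0001 -0.001 ] rows 0.7 / 0.1
moving 0.0121 pos [ 0.5397 -0.3191  0.1523]
px (66, 231) r 16.8 fill 0.34 xyz [ 0.5565 -0.1726  0.137 ]
px (160, 226) r 26.0 fill 0.52 xyz [ 0.5578 -0.2461  0.137 ]
px (482, 195) r 40.3 fill 0.08 xyz [ 0.5679 -0.4457  0.137 ]
px (52, 166) r 24.1 fill 0.79 xyz [ 0.6012 -0.1718  0.137 ]
px (280, 160) r 27.3 fill 0.94 xyz [ 0.5919 -0.3194  0.137 ]
```

View pics/w14.png

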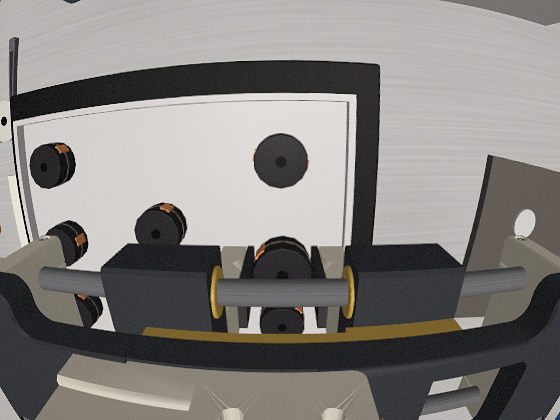

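Held and clear; lower, release, then go to B (0.554, −0.244).

```bash
python3 -m crank '[{"turn":[0,0,0],"slide":[-0.001,0,0.03],"fingers":-0.6},{"turn":[0,0,0],"slide":[-0.001,0,0.05],"fingers":-0.6},{"turn":[0,0,0],"slide":[-0.001,0,0.056],"fingers":-0.6},{"turn":[0,0,0],"slide":[-0.001,0,0.056],"fingers":-0.6},{"turn":[0,0,0],"slide":[-0.001,0,0.056],"fingers":-0.6}]';python3 -m crank '[{"turn":[0,0,0],"slide":[0,0,0],"fingers":-0.1},{"turn":[0,0,0],"slide":[0,0,0],"fingers":-0.1},{"turn":[0,0,0],"slide":[0,0,0],"fingers":-0.1},{"turn":[0,0,0],"slide":[0,0,-0.06],"fingers":-0.1},{"turn":[0,0,0],"slide":[0,0,-0.12],"fingers":-0.1}]';  python3 plan.py .554 -.2445 .18 -2.4
```

```text
t: 27.27
eef_pos: [0.5393, -0.319, 0.1245]
ee_rot: [3.141, -0.0, -0.046]
force: [-0.5, -0.1, -0.1]
width: 0.0293
t: 27.68
eef_pos: [0.5379, -0.3186, 0.1833]
ee_rot: [-3.141, 0.004, -0.046]
force: [1.2, -0.0, 1.0]
width: 0.0394
t 27.68 pos [ 0.5379 -0.3186  0.1833] yaw -2.6 w 0.0394 F [ 1.1919 -0.036   0.9751] q [-0.2231  0.3102 -0.1606 -0.0003 -1.1043  1.7482]
slide [ 0.0253 -0.1495  0.0066]  turn [-0.0002  0.0007 -0.0006] rows 1.8 / 0.0
```

```bash
python3 -m crank '[{"turn":[0,0,0],"slide":[0.025,-0.149,0],"fingers":0.05},{"turn":[0,0,0],"slide":[0.025,-0.149,0],"fingers":0.05},{"turn":[0,0,0],"slide":[0.025,-0.149,0],"fingers":0.05},{"turn":[0,0,0],"slide":[0.025,-0.149,0],"fingers":0.05},{"turn":[0,0,0],"slide":[0.025,-0.149,0],"fingers":0.05}]';python3 -m crank '[{"turn":[0,0,0],"slide":[0,0,0],"fingers":0.05},{"turn":[0,0,0],"slide":[0,0,0],"fingers":0.05}]';  python3 look.py .137 w15.png; python3 plan.py .554 -.2445 .122 -2.4
```

```text
t: 28.1
eef_pos: [0.5552, -0.245, 0.1845]
ee_rot: [3.141, -0.0, -0.045]
force: [-0.2, -0.6, -0.2]
width: 0.0458
t: 28.27
eef_pos: [0.5548, -0.2459, 0.1841]
ee_rot: [3.142, 0.0, -0.047]
force: [0.1, -0.6, 0.4]
width: 0.0461
moving 0.0028 pos [ 0.5548 -0.2459  0.1841]
px (279, 228) r 21.6 fill 0.58 xyz [ 0.5573 -0.2428  0.137 ]
px (512, 200) r 34.8 fill 0.08 xyz [ 0.5703 -0.4263  0.137 ]
px (388, 172) r 23.7 fill 0.83 xyz [ 0.593  -0.3171  0.137 ]
px (163, 169) r 23.6 fill 0.82 xyz [ 0.6023 -0.1673  0.137 ]
t 28.32 pos [ 0.5548 -0.2459  0.1841] yaw -2.7 w 0.0459 F [ 0.4521  1.0489 -0.9182] q [-0.0956  0.2783 -0.2043  0.0001 -1.0886  1.6197]
slide [-0.0018 -0.0028  0.1242]  turn [ 0.      0.0001 -0.0008] rows 1.5 / 0.0
```

View pics/w15.png

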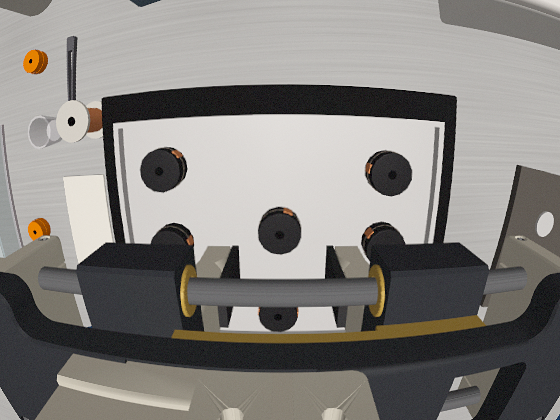

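```bash
python3 plan.py .475 -.25 .26 -2.4;python3 -m crank '[{"turn":[0,0,0],"slide":[-0.16,0,-0.15],"fingers":0.05},{"turn":[0,0,0],"slide":[-0.16,0,-0.15],"fingers":0.05},{"turn":[0,0,0],"slide":[-0.16,0,-0.15],"fingers":0.05},{"turn":[0,0,0],"slide":[-0.16,0,-0.15],"fingers":0.05},{"turn":[0,0,0],"slide":[-0.16,0,-0.15],"fingers":0.05}]';python3 -m crank '[{"turn":[0,0,0],"slide":[0,0,0],"fingers":0.05},{"turn":[0,0,0],"slide":[0,0,0],"fingers":0.05}]'; python3 - <<'E'
from h import *
c=get_calibration("wrist");f=grab_frame("wrist");cv2.imwrite("pics/w16.png",f[:,:,::-1])
m=((f.max(2)<95)).astype(np.uint8);m[240:]=0
m=cv2.morphologyEx(m,cv2.MORPH_OPEN,np.ones((5,5)))
cs,_=cv2.findContours(m,0,2)
t=np.array([.5425,-.241]);a=-.042;R=np.array([[np.cos(a),-np.sin(a)],[np.sin(a),np.cos(a)]])
P=[]
for k in cs:
    A=cv2.contourArea(k)
    if 300<A<3000:
        (u,v),r=cv2.minEnclosingCircle(k)
        if A/np.pi/r/r<.6: continue
        p=pt("wrist",(u,v),.13,c)[:2];P.append(p);print((round(u),round(v)),p,"tray",R.T@(p-t))
from scipy.spatial.distance import pdist
print(len(P),pdist(np.array(P)).min())
E
```

```text
t 28.32 pos [ 0.5548 -0.2459  0.1841] yaw -2.7 w 0.0459 F [ 0.4521  1.0489 -0.9182] q [-0.0956  0.2783 -0.2043  0.0001 -1.0886  1.6197]
slide [-0.1592  0.0156 -0.1518]  turn [ 0.      0.0001 -0.0008] rows 2.6 / 0.0
t: 28.73
eef_pos: [0.4749, -0.2422, 0.2611]
ee_rot: [3.141, -0.004, -0.047]
force: [-0.0, -0.6, -0.7]
width: 0.0457
t: 28.9
eef_pos: [0.4751, -0.2417, 0.2583]
ee_rot: [-3.141, 0.002, -0.046]
force: [0.8, 0.4, -0.7]
width: 0.046Traceback (most recent call last):
  File "<stdin>", line 15, in <module>
    raise ValueError(f'A 2-dimensional array must be passed. (Shape was {X.shape}).')
ValueError: A 2-dimensional array must be passed. (Shape was (0,)).
```

View pics/w16.png

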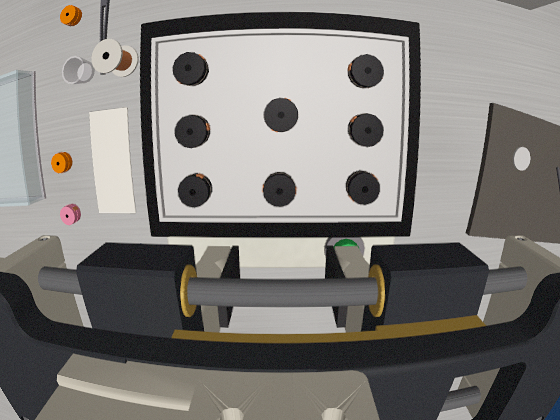

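```bash
python3 plan.py .56 .17 .26 -60; python3 -m crank '[{"turn":[0,0,0.16],"slide":[0.18,-0.82,0],"fingers":0.05},{"turn":[0,0,0.16],"slide":[0.18,-0.82,0],"fingers":0.05},{"turn":[0,0,0.16],"slide":[0.18,-0.82,0],"fingers":0.05},{"turn":[0,0,0.16],"slide":[0.18,-0.82,0],"fingers":0.05},{"turn":[0,0,0.16],"slide":[0.18,-0.82,0],"fingers":0.05}]'; python3 plan.py .571 .267 .25 -91.5
```

```text
t 28.95 pos [ 0.4752 -0.2416  0.2581] yaw -2.6 w 0.0461 F [0.2211 0.2956 0.4513] q [-0.1024  0.1056 -0.2489 -0.0002 -1.2185  1.6274]
slide [ 0.1317 -0.8301 -0.0039]  turn [0.0001 0.0003 0.1594] rows 10.1 / 8.0
t: 29.37
eef_pos: [0.5243, -0.0599, 0.2583]
ee_rot: [3.14, 0.001, -0.611]
force: [1.5, -0.3, 0.1]
width: 0.046
t 29.37 pos [ 0.5243 -0.0599  0.2583] yaw -35.0 w 0.0460 F [ 1.4803 -0.3199  0.0866] q [ 0.2582  0.096  -0.2594  0.     -1.2172  0.7019]
slide [-0.2983 -0.5893  0.0161]  turn [0.0003 0.0001 0.157 ] rows 7.9 / 7.9
```

```bash
python3 plan.py .571 .31 .25 -91.5; python3 -m crank '[{"turn":[0,0,0.157],"slide":[-0.348,-0.66,0.016],"fingers":0.05},{"turn":[0,0,0.157],"slide":[-0.348,-0.66,0.016],"fingers":0.05},{"turn":[0,0,0.157],"slide":[-0.348,-0.66,0.016],"fingers":0.05},{"turn":[0,0,0.157],"slide":[-0.348,-0.66,0.016],"fingers":0.05},{"turn":[0,0,0.157],"slide":[-0.348,-0.66,0.016],"fingers":0.05}]'; python3 plan.py .571 .31 .25 -91.5
```

```text
t 29.37 pos [ 0.5243 -0.0599  0.2583] yaw -35.0 w 0.0460 F [ 1.4803 -0.3199  0.0866] q [ 0.2582  0.096  -0.2594  0.     -1.2172  0.7019]
slide [-0.3476 -0.6597  0.0161]  turn [0.0003 0.0001 0.157 ] rows 8.9 / 7.9
t: 29.78
eef_pos: [0.5475, 0.1345, 0.254]
ee_rot: [3.14, -0.0, -1.197]
force: [0.6, 0.5, -0.4]
width: 0.0462
t 29.78 pos [0.5475 0.1345 0.254 ] yaw -68.6 w 0.0462 F [ 0.5884  0.4671 -0.3694] q [ 0.588   0.1603 -0.1936 -0.     -1.2187 -0.2143]
slide [-0.3096 -0.1718  0.0075]  turn [ 0.0003 -0.0001  0.0636] rows 4.2 / 3.2
```

```bash
python3 -m crank '[{"turn":[0,0,0.064],"slide":[-0.31,-0.172,0.008],"fingers":0.05},{"turn":[0,0,0.064],"slide":[-0.31,-0.172,0.008],"fingers":0.05},{"turn":[0,0,0.064],"slide":[-0.31,-0.172,0.008],"fingers":0.05},{"turn":[0,0,0.064],"slide":[-0.31,-0.172,0.008],"fingers":0.05},{"turn":[0,0,0.064],"slide":[-0.31,-0.172,0.008],"fingers":0.05}]';python3 -m crank '[{"turn":[0,0,0],"slide":[0,0,0],"fingers":0.05},{"turn":[0,0,0],"slide":[0,0,0],"fingers":0.05},{"turn":[0,0,0],"slide":[0,0,0],"fingers":0.05}]'; python3 look.py .086 w17.png; python3 plan.py .571 .267 .25 -91.5
```

```text
t: 30.2
eef_pos: [0.5702, 0.3136, 0.2482]
ee_rot: [3.14, -0.002, -1.593]
force: [0.3, -0.2, -0.0]
width: 0.0459
t: 30.45
eef_pos: [0.5699, 0.3078, 0.2501]
ee_rot: [3.14, -0.001, -1.593]
force: [-0.1, 0.3, -0.1]
width: 0.0458
moving 0.0214 pos [0.5699 0.3078 0.2501]
px (114, 216) r 38.2 fill 0.41 xyz [0.7623 0.3303 0.086 ]
px (278, 154) r 50.3 fill 0.18 xyz [0.5734 0.269  0.086 ]
t 30.50 pos [0.57   0.3074 0.2506] yaw -91.3 w 0.0463 F [-0.5739 -0.0223  0.2034] q [ 0.7953  0.3013 -0.016   0.     -1.2546 -0.8184]
slide [ 0.0807 -0.0038  0.0013]  turn [ 0.0001 -0.0001  0.0005] rows 1.0 / 0.0
```

View pics/w17.png

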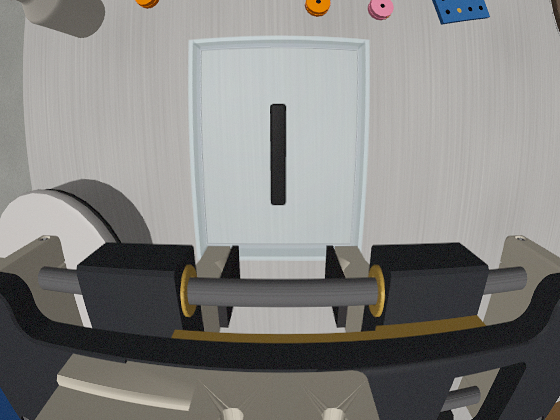

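```bash
python3 - <<'E'
from h import *
s=get_state();print(s["eef_pos"])
a=pt("wrist",(278.5,104.5),.086);b=pt("wrist",(278.5,205),.086);print(a,b,(a+b)/2,np.linalg.norm(a-b),np.degrees(np.arctan2((a-b)[0],-(a-b)[1])))
E
python3 plan.py .573 .268 .12 -91.3
```

```text
[0.57   0.3074 0.2506]
[0.5714 0.2194 0.086 ] [0.5739 0.3214 0.086 ] [0.5727 0.2704 0.086 ] 0.10205046120801803 -1.4165477327550804
t 30.50 pos [0.57   0.3074 0.2506] yaw -91.3 w 0.0463 F [-0.5739 -0.0223  0.2034] q [ 0.7953  0.3013 -0.016   0.     -1.2546 -0.8184]
slide [ 0.0784 -0.008   0.2612]  turn [ 0.0001 -0.0001 -0.0001] rows 3.3 / 0.0
```

```bash
python3 -m crank '[{"turn":[0,0,0],"slide":[0.076,-0.007,0.08],"fingers":0},{"turn":[0,0,0],"slide":[0.076,-0.007,0.16],"fingers":0},{"turn":[0,0,0],"slide":[0.076,-0.007,0.24],"fingers":0},{"turn":[0,0,0],"slide":[0.076,-0.007,0.26],"fingers":0},{"turn":[0,0,0],"slide":[0.076,-0.007,0.26],"fingers":0}]';python3 -m crank '[{"turn":[0,0,0],"slide":[0,0,0],"fingers":0},{"turn":[0,0,0],"slide":[0,0,0],"fingers":0},{"turn":[0,0,0],"slide":[0,0,0],"fingers":0}]';python3 plan.py .5725 .2695 .06 -91.4; python3 look.py .086 w18.png
```

```text
t: 30.92
eef_pos: [0.5702, 0.2668, 0.1166]
ee_rot: [3.135, -0.005, -1.596]
force: [-0.3, -0.8, 0.1]
width: 0.0438
t: 31.17
eef_pos: [0.574, 0.2709, 0.1237]
ee_rot: [-3.138, 0.002, -1.593]
force: [0.8, 0.7, -0.1]
width: 0.0439
t 31.17 pos [0.574  0.2709 0.1237] yaw -91.3 w 0.0439 F [ 0.8453  0.691  -0.0539] q [ 0.7483  0.371  -0.2187  0.0006 -0.9771 -0.7712]
slide [0.0032 0.0033 0.1273]  turn [-0.0005  0.0004  0.0003] rows 1.5 / 0.0
moving 0.0058 pos [0.574  0.2709 0.1237]
px (284, 193) r 42.3 fill 0.34 xyz [0.5727 0.2434 0.086 ]
```

View pics/w18.png

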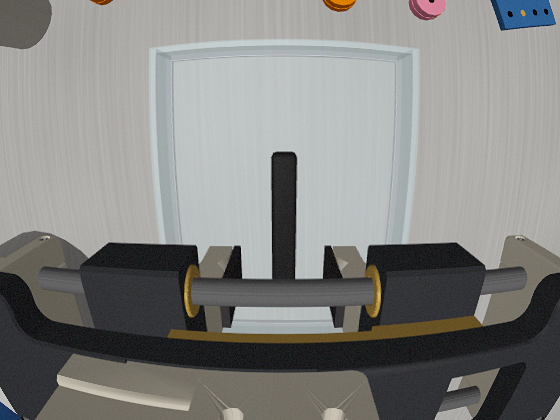

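Bar (284,152→) centred between fingers. Descend and grip.

```bash
python3 -m crank '[{"turn":[0,0,0],"slide":[0.003,0.003,0.06],"fingers":0},{"turn":[0,0,0],"slide":[0.003,0.003,0.1],"fingers":0},{"turn":[0,0,0],"slide":[0.003,0.003,0.124],"fingers":0},{"turn":[0,0,0],"slide":[0.003,0.003,0.124],"fingers":0},{"turn":[0,0,0],"slide":[0.003,0.003,0.124],"fingers":0}]';python3 plan.py .5725 .2695 .061 -91.4;python3 -m crank '[{"turn":[0,0,0],"slide":[0,0,0],"fingers":-0.9},{"turn":[0,0,0],"slide":[0,0,0],"fingers":-0.9},{"turn":[0,0,0],"slide":[0,0,0],"fingers":-0.9},{"turn":[0,0,0],"slide":[0,0,0],"fingers":-0.9},{"turn":[0,0,0],"slide":[0,0,0],"fingers":-0.9}]' 50;python3 -m crank '[{"turn":[0,0,0],"slide":[0,0,0],"fingers":-0.9},{"turn":[0,0,0],"slide":[0,0,-0.01],"fingers":-0.9},{"turn":[0,0,0],"slide":[0,0,-0.03],"fingers":-0.9},{"turn":[0,0,0],"slide":[0,0,-0.05],"fingers":-0.9},{"turn":[0,0,0],"slide":[0,0,-0.06],"fingers":-0.9}]';python3 plan.py .5725 .2695 .26 -91.4
```

```text
t: 31.63
eef_pos: [0.5715, 0.269, 0.0598]
ee_rot: [-3.141, -0.0, -1.593]
force: [0.7, 0.4, 0.6]
width: 0.044
t 31.63 pos [0.5715 0.269  0.0598] yaw -91.3 w 0.0440 F [0.74   0.4213 0.583 ] q [ 0.7487  0.4356 -0.2867  0.0005 -0.8483 -0.7712]
slide [-0.001  -0.0019 -0.0025]  turn [-0.0001 -0.      0.0004] rows 0.0 / 0.0
t: 32.05
eef_pos: [0.5718, 0.2691, 0.0599]
ee_rot: [-3.14, 0.001, -1.593]
force: [2.4, -0.1, -0.1]
width: 0.0161
t: 32.47
eef_pos: [0.5715, 0.269, 0.0907]
ee_rot: [-3.141, 0.001, -1.593]
force: [0.7, -0.5, -4.5]
width: 0.0156
t 32.47 pos [0.5715 0.269  0.0907] yaw -91.3 w 0.0156 F [ 0.6813 -0.4534 -4.465 ] q [ 0.7486  0.4011 -0.258   0.0002 -0.9106 -0.7712]
slide [-0.0012 -0.0023 -0.3386]  turn [-0.0001  0.0001  0.0003] rows 4.1 / 0.0
```

```bash
python3 -m crank '[{"turn":[0,0,0],"slide":[0,0,-0.07],"fingers":-0.9},{"turn":[0,0,0],"slide":[0,0,-0.14],"fingers":-0.9},{"turn":[0,0,0],"slide":[0,0,-0.21],"fingers":-0.9},{"turn":[0,0,0],"slide":[0,0,-0.28],"fingers":-0.9},{"turn":[0,0,0],"slide":[0,0,-0.34],"fingers":-0.9}]';python3 -m crank '[{"turn":[0,0,0],"slide":[0,0,0],"fingers":-0.9},{"turn":[0,0,0],"slide":[0,0,0],"fingers":-0.9},{"turn":[0,0,0],"slide":[0,0,0],"fingers":-0.9}]';python3 - <<'E'
from h import *
from scipy.spatial.distance import pdist
f=grab_frame("top");crop("",f,230,165,430,300,4,"t4.png")
w=grab_frame("wrist");cv2.imwrite("pics/w19.png",w[:,:,::-1])
c=get_calibration("top")
g=cv2.resize(f[184:258,315:417],None,fx=4,fy=4,interpolation=cv2.INTER_CUBIC)
m=(g.max(2)<85).astype(np.uint8)
cs,_=cv2.findContours(m,1,2)
t=np.array([.5425,-.241]);a=-.042;R=np.array([[np.cos(a),-np.sin(a)],[np.sin(a),np.cos(a)]])
P=[]
for k in cs:
    A=cv2.contourArea(k)
    if 800<A<5000:
        (u,v),r=cv2.minEnclosingCircle(k)
        if A/np.pi/r/r<.6: continue
        p=pt("top",(315+u/4-.375,184+v/4-.375),.133,c)[:2];P.append(p);print(r.__round__(1),"tray",R.T@(p-t))
P=np.array(P);print(len(P),pdist(P).min())
E
```

```text
t: 32.88
eef_pos: [0.5711, 0.2687, 0.2625]
ee_rot: [-3.14, 0.001, -1.593]
force: [1.1, 0.5, -5.4]
width: 0.0152
t: 33.13
eef_pos: [0.5703, 0.2685, 0.2584]
ee_rot: [3.14, 0.0, -1.594]
force: [0.5, -0.1, -4.8]
width: 0.0153
24.0 tray [-0.0564  0.    ]
25.5 tray [-0.0551 -0.0764]
23.3 tray [-0.0564  0.0782]
25.2 tray [-0.0025 -0.0769]
23.0 tray [-0.0024  0.0774]
24.2 tray [ 0.0102 -0.0011]
25.3 tray [ 0.0502 -0.0765]
23.0 tray [0.0543 0.0784]
8 0.05255713630009504
```

View pics/t4.png

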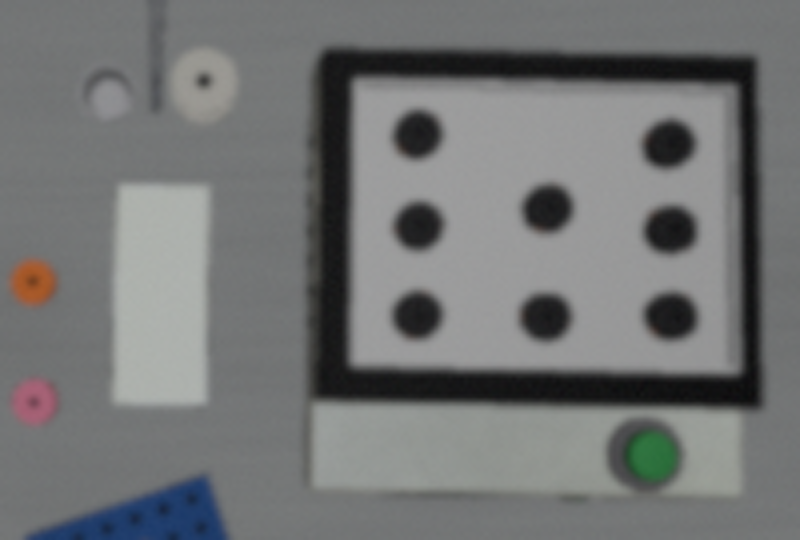

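View pics/w19.png

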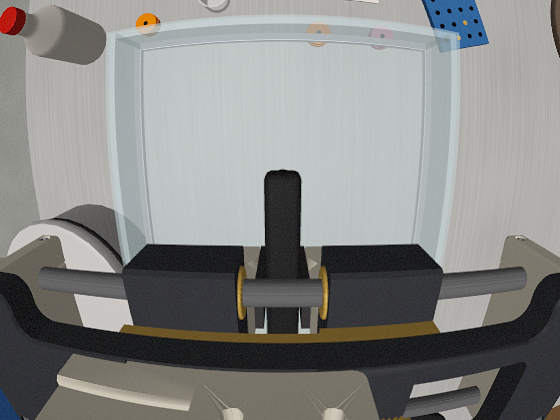

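```bash
for i in 1; do :; done; python3 -m crank '[{"turn":[0,0,0],"slide":[0.03,0.001,0],"fingers":-0.9},{"turn":[0,0,0],"slide":[0.08,0.003,0],"fingers":-0.9},{"turn":[0,0,0],"slide":[0.14,0.005,0],"fingers":-0.9},{"turn":[0,0,0],"slide":[0.2,0.007,0],"fingers":-0.9},{"turn":[0,0,0],"slide":[0.26,0.009,0],"fingers":-0.9}]'; python3 -m crank '[{"turn":[0,0,0],"slide":[0.06,0.002,0],"fingers":-0.9},{"turn":[0,0,0],"slide":[0.12,0.004,0],"fingers":-0.9},{"turn":[0,0,0],"slide":[0.18,0.006,0],"fingers":-0.9},{"turn":[0,0,0],"slide":[0.24,0.007,0],"fingers":-0.9},{"turn":[0,0,0],"slide":[0.3,0.009,0],"fingers":-0.9}]';python3 plan.py .5425 -.242 .26 -92.4
```

```text
t: 33.65
eef_pos: [0.5628, 0.1372, 0.2576]
ee_rot: [3.139, -0.002, -1.593]
force: [-0.1, 0.5, -4.7]
width: 0.0157
t: 34.07
eef_pos: [0.5548, -0.0128, 0.2579]
ee_rot: [3.139, -0.001, -1.593]
force: [0.9, 0.6, -4.9]
width: 0.0151
t 34.07 pos [ 0.5548 -0.0128  0.2579] yaw -91.3 w 0.0151 F [ 0.8737  0.5845 -4.8971] q [ 0.3298  0.1432 -0.2052 -0.0001 -1.2246 -0.3524]
slide [ 0.4589  0.0142 -0.0039]  turn [ 0.0003 -0.0001  0.0031] rows 5.5 / 0.2
```

```bash
python3 -m crank '[{"turn":[0,0,0.003],"slide":[0.06,0.002,0],"fingers":-0.9},{"turn":[0,0,0.003],"slide":[0.12,0.004,0],"fingers":-0.9},{"turn":[0,0,0.003],"slide":[0.18,0.006,0],"fingers":-0.9},{"turn":[0,0,0.003],"slide":[0.24,0.007,0],"fingers":-0.9},{"turn":[0,0,0.003],"slide":[0.29,0.009,0],"fingers":-0.9}]'; python3 plan.py .5425 -.242 .26 -92.4
```

```text
t: 34.48
eef_pos: [0.5469, -0.1579, 0.2578]
ee_rot: [3.139, -0.0, -1.613]
force: [0.8, 1.2, -5.1]
width: 0.0154
t 34.48 pos [ 0.5469 -0.1579  0.2578] yaw -92.4 w 0.0154 F [ 0.7637  1.2275 -5.0597] q [ 0.0626  0.1675 -0.1759  0.0001 -1.2298 -0.1046]
slide [ 0.1684  0.0017 -0.0042]  turn [ 0.0004 -0.0001 -0.    ] rows 2.0 / 0.0
```

```bash
python3 -m crank '[{"turn":[0,0,0],"slide":[0.06,0.001,0],"fingers":-0.9},{"turn":[0,0,0],"slide":[0.11,0.001,0],"fingers":-0.9},{"turn":[0,0,0],"slide":[0.14,0.001,0],"fingers":-0.9},{"turn":[0,0,0],"slide":[0.16,0.001,0],"fingers":-0.9},{"turn":[0,0,0],"slide":[0.16,0.001,0],"fingers":-0.9}]';python3 -m crank '[{"turn":[0,0,0],"slide":[0,0,0],"fingers":-0.9},{"turn":[0,0,0],"slide":[0,0,0],"fingers":-0.9},{"turn":[0,0,0],"slide":[0,0,0],"fingers":-0.9}]'; python3 plan.py .5425 -.242 .22 -92.4; python3 - <<'E'
from h import *
f=grab_frame("wrist");cv2.imwrite("pics/w20.png",f[:,:,::-1])
g=grab_frame("scene");crop("",g,60,100,340,320,2.7,"s3.png")
E
```

```text
t: 34.9
eef_pos: [0.5433, -0.2375, 0.2578]
ee_rot: [3.139, -0.0, -1.614]
force: [1.4, 0.8, -4.8]
width: 0.0153
t: 35.15
eef_pos: [0.5442, -0.2349, 0.2589]
ee_rot: [3.141, 0.0, -1.611]
force: [-0.3, 0.0, -4.1]
width: 0.0154
t 35.15 pos [ 0.5442 -0.2349  0.2589] yaw -92.3 w 0.0154 F [-0.2632  0.0016 -4.0824] q [-0.0781  0.2053 -0.1259 -0.0002 -1.2399  0.0376]
slide [0.0143 0.0028 0.0778]  turn [0.0001 0.     0.0002] rows 0.9 / 0.0
```

View pics/w20.png

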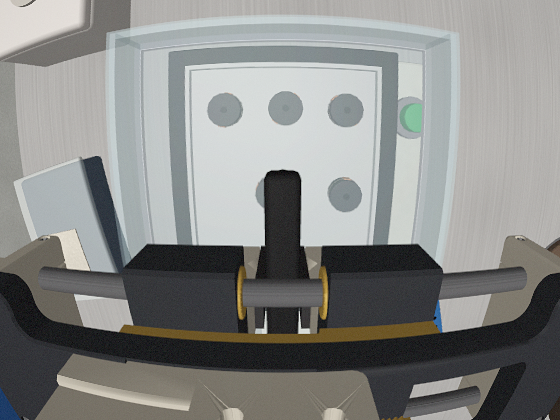

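View pics/s3.png

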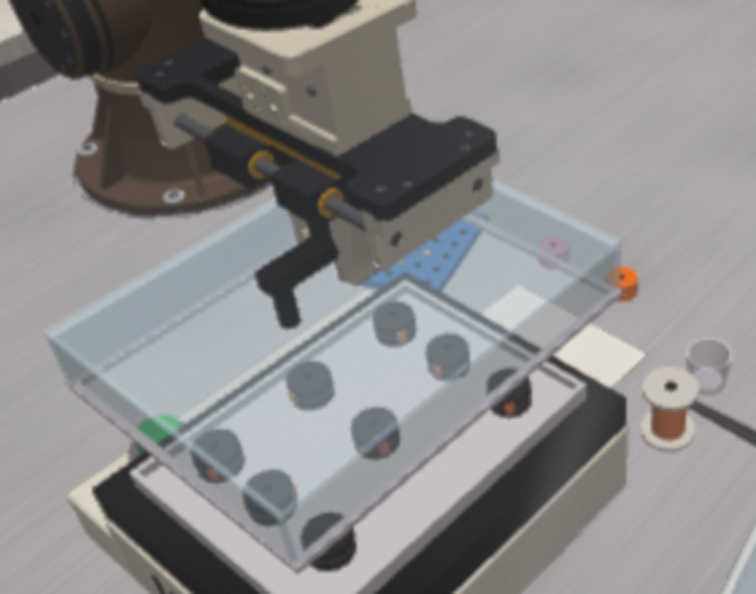

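```bash
python3 -m crank '[{"turn":[0,0,0],"slide":[0.014,0.003,0.02],"fingers":-0.9},{"turn":[0,0,0],"slide":[0.014,0.003,0.05],"fingers":-0.9},{"turn":[0,0,0],"slide":[0.014,0.003,0.06],"fingers":-0.9},{"turn":[0,0,0],"slide":[0.014,0.003,0.06],"fingers":-0.9},{"turn":[0,0,0],"slide":[0.014,0.003,0.06],"fingers":-0.9}]';python3 -m crank '[{"turn":[0,0,0],"slide":[0,0,0],"fingers":-0.9},{"turn":[0,0,0],"slide":[0,0,0],"fingers":-0.9},{"turn":[0,0,0],"slide":[0,0,0],"fingers":-0.9}]'; python3 plan.py .5425 -.242 .19 -92.4; python3 - <<'E'
from h import *
f=grab_frame("wrist");cv2.imwrite("pics/w21.png",f[:,:,::-1])
E
```

```text
t: 35.67
eef_pos: [0.5423, -0.2427, 0.2289]
ee_rot: [3.141, -0.0, -1.612]
force: [-1.2, -0.3, -4.0]
width: 0.0157
t: 35.92
eef_pos: [0.5428, -0.2427, 0.2298]
ee_rot: [-3.141, -0.0, -1.612]
force: [0.4, 0.8, -5.1]
width: 0.016
t 35.92 pos [ 0.5428 -0.2427  0.2298] yaw -92.4 w 0.0160 F [ 0.3922  0.7926 -5.0907] q [-0.092   0.2247 -0.1681  0.0002 -1.1769  0.0506]
slide [-0.0014  0.0007  0.0796]  turn [-0.0002 -0.      0.0001] rows 1.0 / 0.0
```

View pics/w21.png

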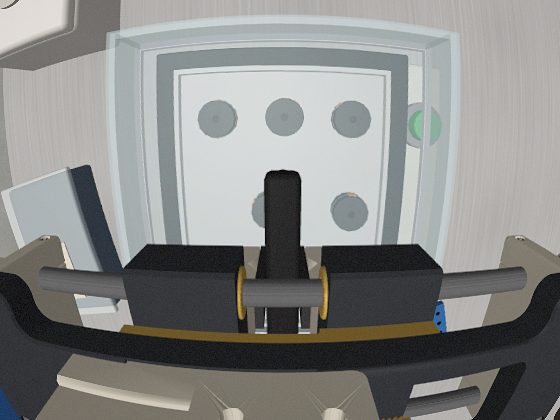

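```bash
python3 -m crank '[{"turn":[0,0,0],"slide":[0,0,0.02],"fingers":-0.9},{"turn":[0,0,0],"slide":[0,0,0.05],"fingers":-0.9},{"turn":[0,0,0],"slide":[0,0,0.076],"fingers":-0.9},{"turn":[0,0,0],"slide":[0,0,0.076],"fingers":-0.9},{"turn":[0,0,0],"slide":[0,0,0.076],"fingers":-0.9}]';python3 -m crank '[{"turn":[0,0,0],"slide":[0,0,0],"fingers":-0.9},{"turn":[0,0,0],"slide":[0,0,0],"fingers":-0.9}]'; python3 plan.py .5425 -.242 .172 -92.4; python3 - <<'E'
from h import *
f=grab_frame("wrist");cv2.imwrite("pics/w22.png",f[:,:,::-1])
g=grab_frame("scene");crop("",g,60,100,340,320,2.7,"s4.png")
E
```

```text
t: 36.38
eef_pos: [0.5419, -0.2426, 0.1903]
ee_rot: [3.14, 0.0, -1.612]
force: [0.2, -0.7, -3.5]
width: 0.0153
t: 36.55
eef_pos: [0.543, -0.2429, 0.1921]
ee_rot: [-3.14, -0.0, -1.612]
force: [0.3, -0.4, -5.3]
width: 0.0155
t 36.55 pos [ 0.543  -0.2429  0.1921] yaw -92.4 w 0.0155 F [ 0.3136 -0.3884 -5.2763] q [-0.092   0.2517 -0.2217  0.0004 -1.0958  0.0505]
slide [-0.0017  0.0012  0.0401]  turn [-0.0002 -0.0001  0.0001] rows 0.5 / 0.0
```

View pics/w22.png

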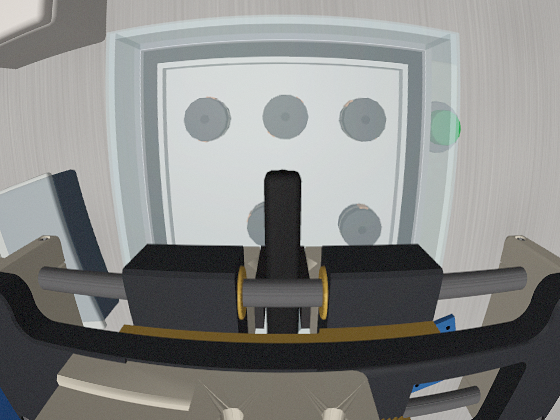

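View pics/s4.png

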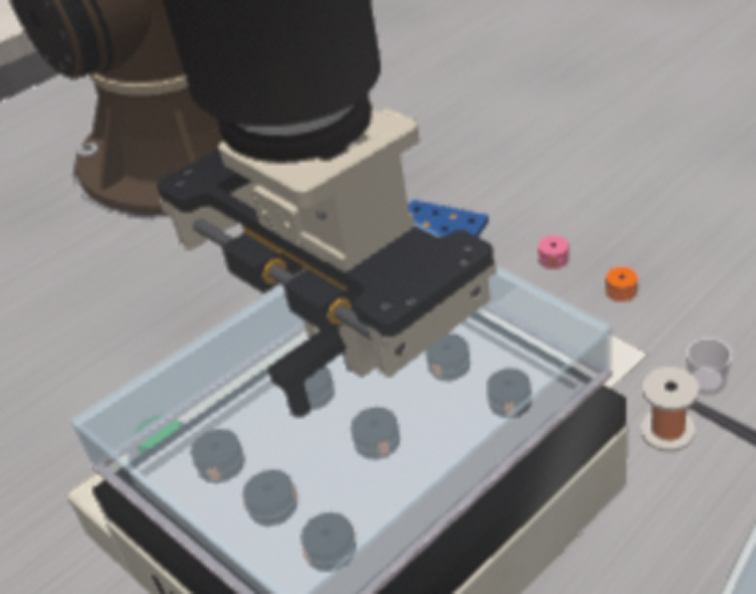

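```bash
python3 -m crank '[{"turn":[0,0,0],"slide":[0,0,0.01],"fingers":-0.9},{"turn":[0,0,0],"slide":[0,0,0.02],"fingers":-0.9},{"turn":[0,0,0],"slide":[0,0,0.028],"fingers":-0.9},{"turn":[0,0,0],"slide":[0,0,0.028],"fingers":-0.9},{"turn":[0,0,0],"slide":[0,0,0.028],"fingers":-0.9}]'; python3 plan.py .5425 -.242 .172 -92.4
```

```text
t: 37.07
eef_pos: [0.5421, -0.2426, 0.1766]
ee_rot: [3.14, 0.0, -1.612]
force: [0.3, -0.3, -4.1]
width: 0.0155
t 37.07 pos [ 0.5421 -0.2426  0.1766] yaw -92.4 w 0.0155 F [ 0.3326 -0.2708 -4.0804] q [-0.092   0.2643 -0.2422  0.     -1.0654  0.0505]
slide [-0.0013 -0.0007  0.0092]  turn [0.0002 0.     0.0001] rows 0.1 / 0.0
```

Past the lip (edge ≈ 0.117), still free. Set it down.

```bash
python3 -m crank '[{"turn":[0,0,0],"slide":[0,0,0.004],"fingers":-0.9},{"turn":[0,0,0],"slide":[0,0,0.008],"fingers":-0.9},{"turn":[0,0,0],"slide":[0,0,0.011],"fingers":-0.9},{"turn":[0,0,0],"slide":[0,0,0.011],"fingers":-0.9},{"turn":[0,0,0],"slide":[0,0,0.011],"fingers":-0.9}]'; python3 plan.py .5425 -.242 .172 -92.4
```

```text
t: 37.48
eef_pos: [0.5425, -0.2427, 0.1719]
ee_rot: [-3.141, -0.0, -1.612]
force: [-1.1, -0.1, -1.5]
width: 0.0157
t 37.48 pos [ 0.5425 -0.2427  0.1719] yaw -92.4 w 0.0157 F [-1.1428 -0.0995 -1.5205] q [-0.092   0.2679 -0.2487  0.0001 -1.0538  0.0505]
slide [-0.0014  0.0001 -0.0002]  turn [-0.0001 -0.      0.0001] rows 0.0 / 0.0
```

Weight transferring (−4.8 → −1.5 N) at the expected height. Release and rise.

```bash
python3 -m crank '[{"turn":[0,0,0],"slide":[0,0,0.001],"fingers":-0.9},{"turn":[0,0,0],"slide":[0,0,0.001],"fingers":-0.2},{"turn":[0,0,0],"slide":[0,0,0.001],"fingers":-0.2},{"turn":[0,0,0],"slide":[0,0,0.001],"fingers":-0.2},{"turn":[0,0,0],"slide":[0,0,0.001],"fingers":-0.2}]' 20; python3 -m crank '[{"turn":[0,0,0],"slide":[0,0,-0.02],"fingers":-0.2},{"turn":[0,0,0],"slide":[0,0,-0.06],"fingers":-0.2},{"turn":[0,0,0],"slide":[0,0,-0.12],"fingers":-0.2},{"turn":[0,0,0],"slide":[0,0,-0.18],"fingers":-0.2},{"turn":[0,0,0],"slide":[0,0,-0.2],"fingers":-0.2}]'; python3 plan.py .398 -.310 .2 -92.4; python3 - <<'E'
from h import *
f=grab_frame("wrist");cv2.imwrite("pics/w23.png",f[:,:,::-1])
g=grab_frame("scene");crop("",g,60,100,340,320,2.7,"s5.png")
E
```

```text
t: 37.9
eef_pos: [0.5427, -0.2428, 0.1713]
ee_rot: [-3.141, -0.0, -1.612]
force: [0.5, 0.8, 0.3]
width: 0.0335
t: 38.32
eef_pos: [0.5441, -0.2436, 0.2769]
ee_rot: [-3.135, -0.002, -1.612]
force: [1.0, 0.1, 1.4]
width: 0.0351
t 38.32 pos [ 0.5441 -0.2436  0.2769] yaw -92.3 w 0.0351 F [1.0479 0.0504 1.4418] q [-0.0921  0.1972 -0.0965  0.0021 -1.2705  0.0505]
slide [0.1443 0.2876 0.1523]  turn [-0.001  -0.0004  0.0002] rows 4.3 / 0.1
```

View pics/w23.png

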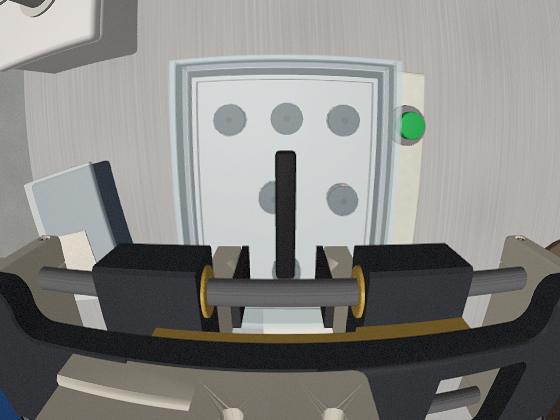

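View pics/s5.png

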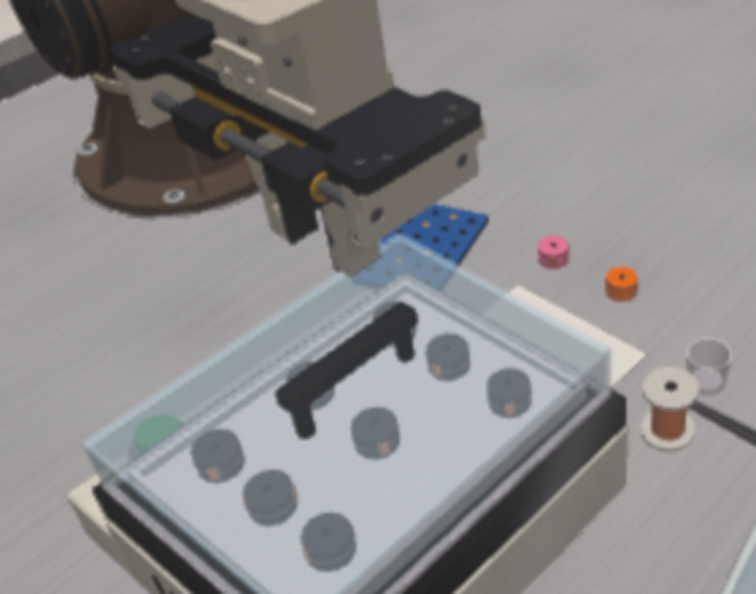

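```bash
cat > plant.py <<'E'
import sys
from h import *
from scipy.spatial.transform import Rotation as Ro
x,y,z,yaw,tilt=map(float,sys.argv[1:6])
s=get_state();R=Ro.from_euler('xyz',s["ee_rot"])
Rt=Ro.from_euler('xyz',[np.pi,0,np.radians(yaw)])*Ro.from_rotvec([0,np.radians(tilt),0])
d=R.inv().apply(np.array([x,y,z])-s["eef_pos"]);t=(R.inv()*Rt).as_rotvec()
print("pos",s["eef_pos"],"F",s["force"],"q",s["q"],"zaxis",R.apply([0,0,1]))
print("slide",(d/.5).round(4),"turn",(t/2/np.pi).round(4),"rows %.1f / %.1f"%(np.linalg.norm(d)/.0417,np.degrees(np.linalg.norm(t))/7.16))
E
python3 - <<'E'
from h import *
f=grab_frame("top");c=get_calibration("top")
hsv=cv2.cvtColor(f,cv2.COLOR_RGB2HSV);mg=cv2.inRange(hsv,(40,100,50),(85,255,255));M=cv2.moments(mg[260:300,365:415]);print(M['m00']/255)
if M['m00']:print("green",pt("top",(365+M['m10']/M['m00'],260+M['m01']/M['m00']),.09,c))
E
python3 -m crank '[{"turn":[0,0,-0.1],"slide":[0.14,0.295,-0.04],"fingers":-1},{"turn":[0,0,-0.1],"slide":[0.14,0.295,-0.04],"fingers":-1},{"turn":[0,0,-0.1],"slide":[0.14,0.295,-0.04],"fingers":-1},{"turn":[0,0,-0.1],"slide":[0.14,0.295,-0.04],"fingers":-1},{"turn":[0,0,-0.1],"slide":[0.14,0.295,-0.04],"fingers":-1}]'; python3 plant.py .395 -.3105 .28 -2.4 0
```

```text
118.0
green [ 0.3983 -0.3097  0.09  ]
t: 38.88
eef_pos: [0.387, -0.3077, 0.2918]
ee_rot: [3.141, 0.0, -0.983]
force: [0.0, 0.3, -0.0]
width: 0.0074
pos [ 0.387  -0.3077  0.2918] F [ 0.0423  0.3296 -0.042 ] q [-0.2732  0.0181 -0.2673  0.0001 -1.2857  0.8606] zaxis [-0.0003 -0.     -1.    ]
slide [ 0.0136 -0.0102  0.0235] turn [ 0.      0.     -0.1498] rows 0.3 / 7.5
```

```bash
python3 -m crank '[{"turn":[0,0,-0.15],"slide":[0.014,-0.01,0.02],"fingers":-1},{"turn":[0,0,-0.15],"slide":[0.014,-0.01,0.02],"fingers":-1},{"turn":[0,0,-0.15],"slide":[0.014,-0.01,0.02],"fingers":-1},{"turn":[0,0,-0.15],"slide":[0.014,-0.01,0.02],"fingers":-1},{"turn":[0,0,-0.15],"slide":[0.014,-0.01,0.02],"fingers":-1}]'; python3 -m crank '[{"turn":[0,0,0],"slide":[0,0,0],"fingers":-1},{"turn":[0,0,0],"slide":[0,0,0],"fingers":-1}]';python3 plant.py .400 -.3105 .15 -2.4 12
```

```text
t: 39.3
eef_pos: [0.3996, -0.3094, 0.28]
ee_rot: [-3.141, 0.002, -0.356]
force: [0.7, 0.1, -0.8]
width: 0.0004
t: 39.47
eef_pos: [0.3998, -0.3094, 0.2803]
ee_rot: [-3.142, 0.001, -0.366]
force: [-1.1, -0.4, -0.4]
width: 0.0006
pos [ 0.3998 -0.3094  0.2803] F [-1.0648 -0.4473 -0.4334] q [-0.2696  0.0446 -0.2654 -0.0002 -1.2624  1.4742] zaxis [-0.0014  0.0006 -1.    ]
slide [0.0016 0.0019 0.2607] turn [ 0.0054  0.0333 -0.0515] rows 3.1 / 3.1
```

```bash
python3 -m crank '[{"turn":[0.005,0.033,-0.051],"slide":[0.0,0.002,0.0],"fingers":-1},{"turn":[0.005,0.033,-0.051],"slide":[0.0,0.002,0.06],"fingers":-1},{"turn":[0.005,0.033,-0.051],"slide":[0.0,0.002,0.14],"fingers":-1},{"turn":[0.005,0.033,-0.051],"slide":[0.0,0.002,0.22],"fingers":-1},{"turn":[0.005,0.033,-0.051],"slide":[0.0,0.002,0.26],"fingers":-1}]'; python3 -m crank '[{"turn":[0,0,0],"slide":[0,0,0],"fingers":-1},{"turn":[0,0,0],"slide":[0,0,0],"fingers":-1},{"turn":[0,0,0],"slide":[0,0,0],"fingers":-1}]';python3 plant.py .400 -.3105 .11 -2.4 12; python3 - <<'E'
from h import *
f=grab_frame("wrist");cv2.imwrite("pics/w24.png",f[:,:,::-1])
g=grab_frame("scene");crop("",g,60,100,340,320,2.7,"s6.png")
E
```

```text
t: 39.88
eef_pos: [0.3964, -0.3093, 0.1471]
ee_rot: [-3.141, -0.206, -0.047]
force: [-0.3, 0.7, 0.3]
width: 0.0006
t: 40.13
eef_pos: [0.401, -0.3111, 0.1527]
ee_rot: [3.139, -0.21, -0.042]
force: [-0.0, -0.6, 0.4]
width: 0.0004
pos [ 0.401  -0.3111  0.1527] F [-0.0232 -0.5888  0.4264] q [-0.3163  0.0496 -0.5589 -0.0781 -0.7605  1.8964] zaxis [ 0.2083 -0.0116 -0.978 ]
slide [-0.0198 -0.0013  0.083 ] turn [ 0.0005 -0.0001  0.    ] rows 1.0 / 0.0
```

View pics/w24.png

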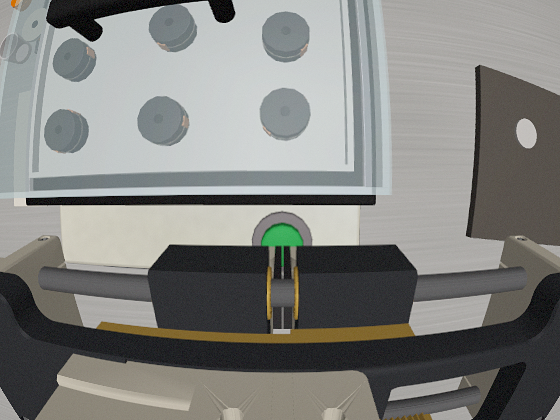

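View pics/s6.png

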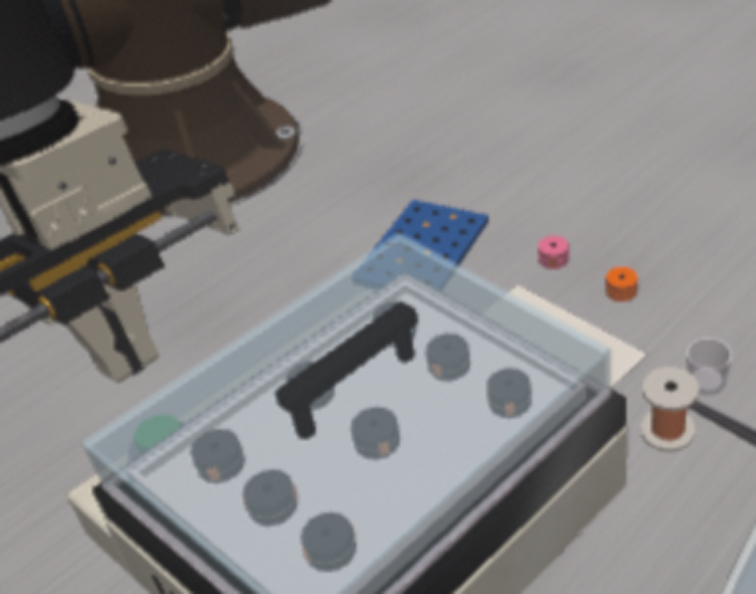

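```bash
python3 -m crank '[{"turn":[0,0,0],"slide":[-0.008,-0.001,0.03],"fingers":-1},{"turn":[0,0,0],"slide":[-0.015,-0.001,0.06],"fingers":-1},{"turn":[0,0,0],"slide":[-0.02,-0.001,0.083],"fingers":-1},{"turn":[0,0,0],"slide":[-0.02,-0.001,0.083],"fingers":-1},{"turn":[0,0,0],"slide":[-0.02,-0.001,0.083],"fingers":-1}]';python3 plant.py .400 -.3105 .0805 -2.4 12; python3 - <<'E'
from h import *
f=grab_frame("wrist");crop("",f,180,140,400,300,3.5,"w25.png")
E
```

```text
t: 40.65
eef_pos: [0.3992, -0.3103, 0.1093]
ee_rot: [3.139, -0.209, -0.04]
force: [0.3, -0.3, -0.5]
width: 0.0008
pos [ 0.3992 -0.3103  0.1093] F [ 0.3193 -0.2756 -0.4736] q [-0.3166  0.104  -0.6145 -0.0895 -0.652   1.9124] zaxis [ 0.2075 -0.0109 -0.9782]
slide [-0.0104  0.0003  0.0567] turn [0.0004 0.     0.0002] rows 0.7 / 0.0
```

View pics/w25.png

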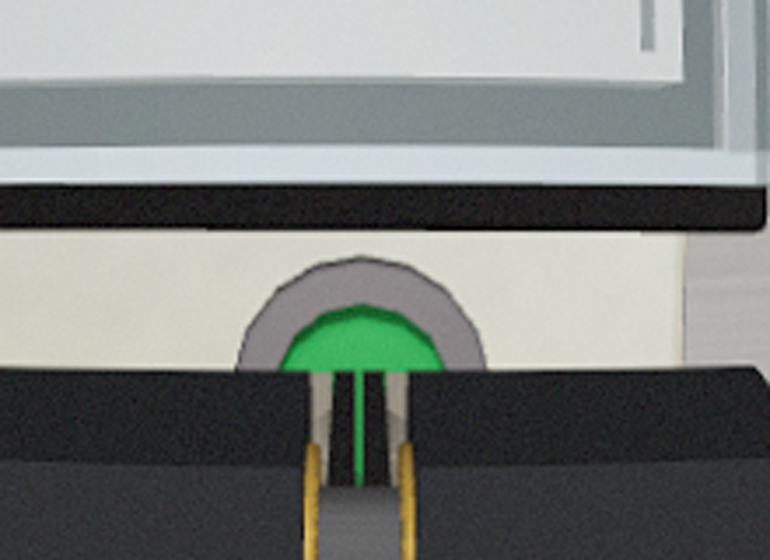

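```bash
python3 -m crank '[{"turn":[0,0,0],"slide":[-0.004,0,0.02],"fingers":-1},{"turn":[0,0,0],"slide":[-0.007,0,0.036],"fingers":-1},{"turn":[0,0,0],"slide":[-0.009,0,0.046],"fingers":-1},{"turn":[0,0,0],"slide":[-0.011,0,0.055],"fingers":-1},{"turn":[0,0,0],"slide":[-0.011,0,0.055],"fingers":-1}]';python3 plant.py .400 -.3105 .078 -2.4 12
```

```text
t: 41.12
eef_pos: [0.4003, -0.3107, 0.0811]
ee_rot: [3.138, -0.211, -0.04]
force: [0.2, 0.3, 8.8]
width: 0.0005
pos [ 0.4003 -0.3107  0.0811] F [0.1627 0.278  8.7752] q [-0.317   0.1475 -0.6439 -0.0993 -0.5776  1.9254] zaxis [ 0.2091 -0.0116 -0.9778]
slide [-0.0019 -0.0003  0.0058] turn [ 0.0005 -0.0002  0.0003] rows 0.1 / 0.0
```

```bash
python3 -m crank '[{"turn":[0,0,0],"slide":[-0.001,0,0.003],"fingers":-1},{"turn":[0,0,0],"slide":[-0.001,0,0.005],"fingers":-1},{"turn":[0,0,0],"slide":[-0.002,0,0.007],"fingers":-1},{"turn":[0,0,0],"slide":[-0.002,0,0.007],"fingers":-1},{"turn":[0,0,0],"slide":[-0.002,0,0.007],"fingers":-1}]';python3 plant.py .400 -.3105 .078 -2.4 12
```

```text
t: 41.53
eef_pos: [0.4004, -0.3108, 0.0792]
ee_rot: [3.138, -0.212, -0.039]
force: [-4.1, 6.1, 20.3]
width: 0.0004
pos [ 0.4004 -0.3108  0.0792] F [-4.0833  6.0942 20.3302] q [-0.3172  0.15   -0.6465 -0.1003 -0.571   1.9273] zaxis [ 0.2105 -0.0122 -0.9775]
slide [-0.0014 -0.0006  0.0022] turn [ 0.0005 -0.0005  0.0004] rows 0.0 / 0.0
```

```bash
python3 -m crank '[{"turn":[0,0,0],"slide":[0.004,0,-0.02],"fingers":-1},{"turn":[0,0,0],"slide":[0.01,0,-0.05],"fingers":-1},{"turn":[0,0,0],"slide":[0.024,0,-0.11],"fingers":-1},{"turn":[0,0,0],"slide":[0.04,0,-0.18],"fingers":-1},{"turn":[0,0,0],"slide":[0.05,0,-0.25],"fingers":-1}]';python3 plant.py .400 -.25 .3 -2.4 0
```

```text
t: 41.95
eef_pos: [0.3969, -0.3097, 0.2056]
ee_rot: [3.14, -0.208, -0.04]
force: [0.7, -0.4, 0.2]
width: 0.0006
pos [ 0.3969 -0.3097  0.2056] F [ 0.7127 -0.4386  0.1919] q [-0.3163 -0.0121 -0.4895 -0.0695 -0.8942  1.8845] zaxis [ 0.2058 -0.0104 -0.9785]
slide [ 0.0402 -0.1191 -0.1847] turn [ 0.0003 -0.033   0.0002] rows 2.7 / 1.7
```

Move clear, then check plunger, cover and cores.

```bash
python3 -m crank '[{"turn":[0,-0.033,0],"slide":[0.04,-0.1,-0.2],"fingers":-1},{"turn":[0,-0.033,0],"slide":[0.04,-0.2,-0.2],"fingers":-1},{"turn":[0,-0.033,0],"slide":[0.04,-0.3,-0.2],"fingers":-1},{"turn":[0,-0.033,0],"slide":[0.04,-0.4,-0.2],"fingers":-1},{"turn":[0,-0.033,0],"slide":[0.04,-0.45,-0.2],"fingers":-1}]';python3 -m crank '[{"turn":[0,0,0],"slide":[0,-0.1,0],"fingers":-1},{"turn":[0,0,0],"slide":[0,-0.18,0],"fingers":-1},{"turn":[0,0,0],"slide":[0,-0.2,0],"fingers":-1},{"turn":[0,0,0],"slide":[0,-0.2,0],"fingers":-1},{"turn":[0,0,0],"slide":[0,-0.2,0],"fingers":-1}]';python3 - <<'E'
from h import *
print(get_state()["eef_pos"],get_state()["force"])
f=grab_frame("top");crop("",f,230,165,430,300,4,"t5.png")
g=grab_frame("scene");cv2.imwrite("pics/s7.png",g[:,:,::-1])
E
```

```text
t: 42.37
eef_pos: [0.4034, -0.1391, 0.2976]
ee_rot: [3.139, -0.003, -0.042]
force: [0.9, 0.6, 0.6]
width: 0.0004
t: 42.78
eef_pos: [0.4072, -0.0396, 0.2963]
ee_rot: [3.14, -0.002, -0.038]
force: [0.1, -0.9, 0.2]
width: 0.0002
[ 0.4072 -0.0396  0.2963] [ 0.1443 -0.8847  0.1867]
```

View pics/t5.png

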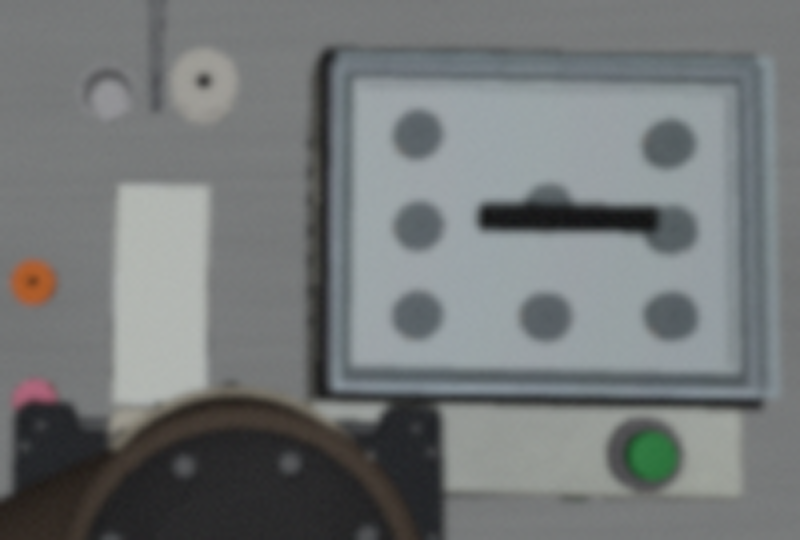

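View pics/s7.png

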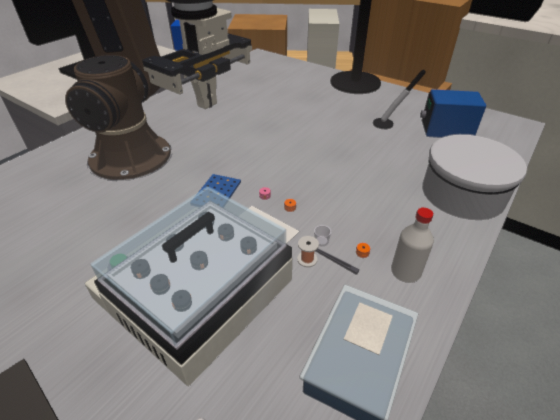

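```bash
python3 - <<'E'
from h import *
print("handle",pt("top",(230+569/4,165+217/4),.198), "vs tray .5425 -.241")
job_done()
E
```

```text
handle [ 0.5408 -0.243   0.198 ] vs tray .5425 -.241
the job is handed in; nothing more can be done
```

I brought both dark cores from the glue mat to the tray and spread the heap, so eight cores now lie in one layer. I then set the clear cover over the tray, pressed the start plunger once and let it come back, and handed the job in at about 43 s.

- **Cores:** the last measured check, just before the cover went on, counted eight cores, with the closest pair about 53 mm apart between centres. Every quarter was occupied, and all were within about ±57 mm in x and ±79 mm in y of the tray centre. After the press the top picture showed the same layout through the cover.
- **One core not moved:** I left one core of the heap where it stood near the tray's centre, because it was already clear of the others.
- **Cover:** the handle's centre measured about 3 mm from the tray's centre. I released it at the height expected for standing on the heater block, and it looks level in the pictures.
- **Plunger:** the force reached 8.8 N on the way down and 20 N at the end, which I read as the stop. After I backed off, the last top picture showed it in its original place.
- **Other things on the bench:** the spool, cup, tweezers and orange and pink look-alikes appear unmoved in the pictures.

None of these checks failed. An earlier automatic core count from the wrist camera found nothing because the tray's black border hid the cores from it. I repeated the count from the top camera, and that is the result above.

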